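# Re-slot the cutlery tray and put the salad servers away

## Robot

A 6-joint arm with a two-finger parallel gripper is mounted at the origin on the work surface. World frame = base frame: x ahead of the robot, y to its left, z up, the work surface at z = 0. Lengths are in m, angles in degrees, forces in N, time in s.
With the tool pointing down it reaches from about 0.275 to 0.85 m from the base axis. Payload 19 kg.
Tool frame: the origin (TCP) lies at the very end of the fingers, on their centre line; the grasp point (between the pads) lies behind it (robot.grip_point_offset is the z of the grasp point in the tool frame, in m); z points along the fingers, y is the line along which they close (so a half turn about z gives the same grasp; the last joint's range is limited). The gripper opens to 85 mm and grips with 20 to 120 N. Pads are 22 mm wide; open, the fingers measure 114 mm over their backs; the gripper's body (76 mm by 85 mm) begins 54 mm behind the grasp point. The pads swing forward as they close: fully open they stand 13 mm farther back than shut.
Start: joints at [60.963, 8.623, 82.357, -0, 89.026, -7.678], TCP at [0.209, 0.535, 0.201] pointing down, gripper open.
Joint ranges: [-160.23, 160.23], [-39.13, 120.54], [6.94, 153.29], [-79.49, 259.48], [9.18, 160.14], [-161.06, 161.06]. Speed limits (degrees/s): [108.29, 108.29, 127.2, 172.46, 172.46, 172.46].

## Interface

Orientations are given as [roll, pitch, yaw] about the fixed x, y, z axes, in that order (R = Rz(yaw) Ry(pitch) Rx(roll)).
In Python, from bench import robot gives the robot as it stands.
- The arm moves only by the tool drive_tool, never from a script. Its argument "targets" is one flat list of numbers, 7 for each row, row after row: the turn, a rotation vector about the world's x, y, z scaled (see below), then the shift along the world's x, y, z scaled (see below), then the opening, from -1 (shut) to 1 (fully open). A call has 1 to 12 rows; each row is the pose to reach, as a shift and turn from the pose commanded when the call began; what a row does not reach only later rows make up. The controller multiplies each number of a shift by 0.15 m and each number of a turn by 30 degrees. A row lasts 1/10 s, in which the tool goes at most 50 mm and 8.59 degrees, less where a joint would pass 70% of its speed; a pose out of reach is approached as far as the arm can. A call with a number of a shift or a turn outside -1 to 1 is refused whole. A call with a gripper value outside its range is refused whole. The fingers move at their own pace and stop on an object; the grip force is fixed at half the most. Time passes only in rows, so rows that repeat a pose let the fingers close. It gives the time, the measured TCP pose, the force, the opening and the grip force at its end, in the units of the state.
- robot.sense(): the state, without advancing time (a new reading comes with each control period).
- robot.grab_frame(name): name is "scene" or "top" or "wrist"; returns the picture (384x512x3 uint8, red, green, blue); there is no depth.
- robot.get_calibration(name): a dict with "vertical_fov" (degrees; the focal length in pixels is half the picture's height over the tangent of half this angle, whatever the lens; pixels are square), "cx", "cy" (the principal point, pixels), "cam_to_world" (4x4, takes a point from camera to world coordinates). Camera axes: x right, y up, looking along -z (the intrinsics and any distortion apply to the point x, -y, -z); pixel columns grow to the right and rows downward; lengths in m; the calibration is good to about 2 mm. The wrist camera is an equidistant fisheye: a pixel r from the principal point sees the ray r / f radians off the axis. A picture is of the moment at which its call begins: read the wrist's pose just before it. get_calibration takes no time and is no camera call; for the wrist camera it gives the pose at the moment of the call.
- robot.finish_job(): hands the job in; it is judged then, once.
The state is a dict: "time": time; "joint_pos": joint angles; "qd": joint speeds; "effort": joint torques, N m; "tcp_pos": TCP position; "eef_rot": TCP orientation; "ft_force": force on the tool from outside, world axes, zero at the start; "moment": the same for the moment, N m; "finger_gap": opening from 0.0 (shut) to 1.0 (fully open); "gripper_force": force on a finger pad.
Only numpy, scipy, OpenCV 4.12 (cv2) and the standard library are available. Lean on these libraries where they do the work, as an engineer would, in place of code of your own. Each camera call takes 0.05 s, during which the arm holds its last target. There are 200 camera calls.

## Task

Rearrange the cutlery tray so the salad servers can go away: lift out the black divider and slide it fully home in the other pair of slots, the ones farther from the table forks, so that there is one wide lane beside the forks' lane. Lay the salad spoon and the salad fork side by side in that wide lane, each flat on the tray's floor, hollow side up, straight along the lane, heads pointing the same way as the table forks' heads; put them down rather than dropping them. Leave the table forks, the salad bowl and the pepper mill where they are.

Things in the scene. Friction and masses are not known exactly. Their poses are not given: they have to be found in the camera images.
- tray: Light bamboo cutlery tray, fixed, on the robot's left or right: 306 (x) by 302 (y) by 51 mm high. Origin: centre of its underside. Floor's top at z = 6 mm, walls to z = 51 mm. Inside x -140 to 140, y -139 to 139 mm. Lanes run along x; the table forks in it have their heads to +x and lie in the lane y 74 to 139, behind a fixed partition (y 66 to 74). Slot pairs: see old_slot, new_slot.
- divider: Loose black plastic divider panel, 290 (x) by 8 (y) by 45 mm (z), 90 g, upright in the tray's old slots, top flush with the tray's walls. Origin: centre of its bottom edge; x along its length, z up. Bottom edge rounded (radius 4 mm, also at the ends) to lead it into the slots, where it has 2 mm of play on each side and at each end. When home it stands on the tray's floor.
- old_slot (a point): Point on the tray's floor midway between the two slots in which the divider starts, at the tray's y = -36.5 mm; axes as the tray's. Each pair of slots: vertical grooves facing each other in the two end walls, 12 mm wide, 7 mm deep, open at the top, down to the floor.
- new_slot (a point): Point on the tray's floor midway between the other pair of slots, at the tray's y = -78 mm, 41.5 mm from old_slot, away from the table forks; axes as the tray's. The divider's origin must come to rest here.
- wide_lane (a point): Centre, on the tray's floor (tray y = -4 mm), of the lane between the fixed partition and the divider once that is in the new slots: 280 mm long (x), 140 mm wide (y); axes as the tray's.
- salad_spoon: Dark wooden salad spoon, 244 mm long; oval bowl 58 mm wide, 17 mm high, 42 to 120 mm ahead of the origin. Lies hollow side up on bowl and handle end; the handle, 9 mm thick, arches between them: at the origin it is 17 mm wide, its underside 7 mm up. About 60 g, balanced near its origin: mid-length, in the plane it lies on; x towards the head, z up.
- salad_spoon_head (a point): Underside of the salad spoon's bowl, at its middle, 81 mm ahead of the origin.
- salad_spoon_end (a point): Underside of the salad spoon's handle end, 115 mm behind the origin.
- salad_fork: Dark wooden salad fork, 244 mm long; bowl 58 mm wide, 17 mm high, with 3 stubby tines, 38 to 120 mm ahead of the origin. Lies hollow side up on bowl and handle end; the handle, 9 mm thick, arches between them: at the origin it is 17 mm wide, its underside 7 mm up. About 60 g, balanced near its origin: mid-length, in the plane it lies on; x towards the head, z up.
- salad_fork_head (a point): Underside of the salad fork's bowl, at its middle, 70 mm ahead of the origin.
- salad_fork_end (a point): Underside of the salad fork's handle end, 115 mm behind the origin.
- mat: Grey silicone drying mat with white ribs, fixed, 310 by 290 mm, 4 mm thick, on which the salad servers lie; origin: centre of its underside. On the other side of the robot from the tray.
- table_fork0: Steel table fork, 190 mm long, 23 mm wide, 4 mm thick, lying in the table forks' lane, head to the tray's +x; origin about mid-length, underside. To be left alone.
- table_fork1: The second steel table fork, like the first, beside it. To be left alone.
- salad_bowl: Brown wooden salad bowl, 110 mm across, 50 mm high, beyond the tray and mat; origin: centre of its underside. To be left alone.
- pepper_mill: Black pepper mill, 54 mm across, 136 mm high, standing beyond the tray and mat; origin: centre of its underside. To be left alone.
Mind the look-alikes: they are no part of the job. Leave any white look-alike of the salad_spoon alone.

How it is judged:
By the outcome, as a careful person would: the job done as asked, in the order asked, and still so for the second after the job is handed in, with the robot touching nothing.
It also fails if it takes over 72 s, if anything falls off the work surface, if the arm or the gripper's body presses on something with over 40 N, if the wrist force passes 120 N, or if a joint passes its speed limit or range.

## Working session

There is one attempt and no reset: what is moved stays moved. The work goes in short steps, Python scripts to look and compute and a tool call to move; the robot and the scene stay as the last step left them, time stands still between calls to the robot, and variables do not carry over. Pictures are saved under pics/ and viewed, at most 10 in all, crops included, and the job is handed in when it is done.

Besides the shell and the picture viewer there is one more tool, called in YAML: its name, and indented under it one key for each argument. drive_tool: Moves the arm, as the interface text tells. Its arguments: {"type":"object","properties":{"targets":{"type":"array","items":{"type":"number"}}},"required":["targets"]}

```bash
ls; mkdir -p pics; python3 - <<'E'
from bench import robot
import cv2,numpy as np
print(robot.sense()); print(robot.grip_point_offset)
for n in ["scene","top","wrist"]:
    c=robot.get_calibration(n); print(n,c)
    f=robot.grab_frame(n); cv2.imwrite(f"pics/{n}0.png",f[:,:,::-1])
E
```

```text
pics
{'time': 0.0, 'joint_pos': array([ 6.09617700e+01,  8.65321937e+00,  8.23929056e+01,  9.45932320e-04,
        8.90286902e+01, -7.67606001e+00]), 'qd': array([ 0.00050792, -0.03432253,  0.02733968,  0.00981448, -0.07311937,
        0.02598106]), 'effort': array([-5.15842621e-04, -7.13043022e+01, -5.70883656e+01, -5.63825142e-05,
        8.83343891e-03,  7.90400645e-05]), 'tcp_pos': array([0.20930364, 0.53523458, 0.20005382]), 'eef_rot': array([-1.79925982e+02, -1.09305148e-02,  1.58637806e+02]), 'ft_force': array([1.67656406, 0.74850507, 0.20110327]), 'moment': array([ 0.01276051, -0.00593431, -0.04766195]), 'gripper_force': 0.0, 'finger_gap': 1.0022669645848032}
-0.0187
scene {'vertical_fov': 57.027618624848806, 'cx': 250.70498871320476, 'cy': 192.091612259359, 'cam_to_world': array([[-0.27722656, -0.58371237,  0.76316794,  1.53063228],
       [ 0.96063647, -0.18325051,  0.20879854,  0.17277406],
       [ 0.01797263,  0.79101145,  0.6115373 ,  0.79482763],
       [ 0.        ,  0.        ,  0.        ,  1.        ]])}
top {'vertical_fov': 44.52552072919121, 'cx': 256.69863900227807, 'cy': 189.42512824226316, 'cam_to_world': array([[ 0.01703882,  0.98887442, -0.14777365,  0.39955373],
       [-0.99979148,  0.01518691, -0.01365143, -0.11250691],
       [-0.01125533,  0.14797544,  0.98892699,  1.2959472 ],
       [ 0.        ,  0.        ,  0.        ,  1.        ]])}
wrist {'vertical_fov': 65.70646984690485, 'cx': 252.75867595288256, 'cy': 185.74822583214984, 'cam_to_world': array([[ 3.62869704e-01, -8.95888398e-01, -2.56338752e-01,
         1.43928456e-01],
       [ 9.31839522e-01,  3.48625789e-01,  1.00673548e-01,
         5.60558793e-01],
       [-8.25964159e-04, -2.75397961e-01,  9.61329954e-01,
         3.73900144e-01],
       [ 0.00000000e+00,  0.00000000e+00,  0.00000000e+00,
         1.00000000e+00]])}
```

View pics/scene0.png

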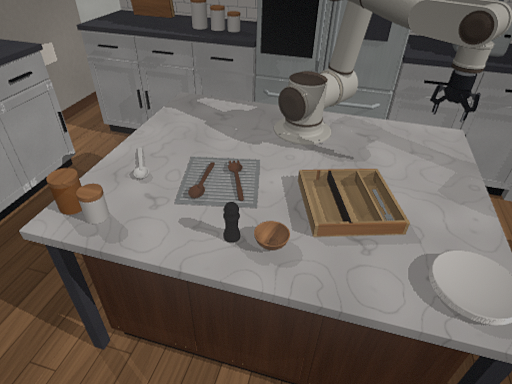

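View pics/top0.png

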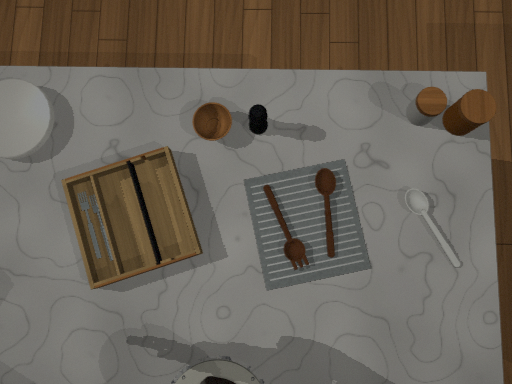

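View pics/wrist0.png

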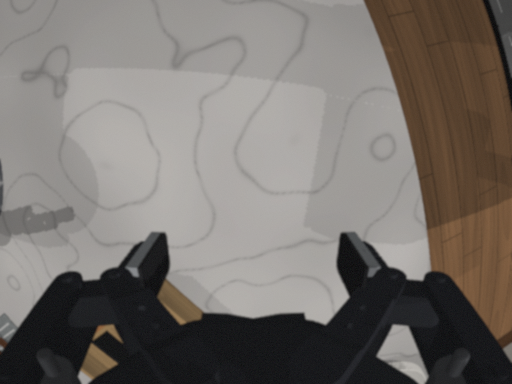

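Scene: bamboo tray at top pixel (132,217), divider (145,212). The dark spoon's bowl is at (326,180) and the dark fork's head at (295,250). The white spoon at (418,200) is the look-alike, and the brown canisters and plate aren't part of the job. Next, one close crop of both cameras for coarse poses.

```bash
cat > h.py <<'E'
import numpy as np,cv2
from bench import robot
def f_of(c): return 192/np.tan(np.radians(c["vertical_fov"])/2)
def ray(c,uv,fish=False):
    u=(uv[0]-c["cx"])/f_of(c); v=(uv[1]-c["cy"])/f_of(c)
    if fish:
        r=np.hypot(u,v)+1e-12; d=np.array([np.sin(r)*u/r,-np.sin(r)*v/r,-np.cos(r)])
    else: d=np.array([u,-v,-1.])
    T=c["cam_to_world"]; d=T[:3,:3]@d
    return T[:3,3],d/np.linalg.norm(d)
def at_z(c,uv,z,fish=False):
    o,d=ray(c,uv,fish); return o+d*(z-o[2])/d[2]
def proj(c,P,fish=False):
    T=c["cam_to_world"]; p=T[:3,:3].T@(np.asarray(P,float)-T[:3,3]); f=f_of(c)
    if fish:
        h=np.hypot(p[0],p[1])+1e-12; r=np.arctan2(h,-p[2]); return np.array([c["cx"]+f*r*p[0]/h,c["cy"]-f*r*p[1]/h])
    return np.array([c["cx"]-f*p[0]/p[2],c["cy"]+f*p[1]/p[2]])
def tri(rays):
    A=np.zeros((3,3));b=np.zeros(3)
    for o,d in rays:
        M=np.eye(3)-np.outer(d,d);A+=M;b+=M@o
    x=np.linalg.solve(A,b)
    return x,[np.linalg.norm((np.eye(3)-np.outer(d,d))@(x-o)) for o,d in rays]
E
python3 - <<'E'
import cv2,numpy as np
t=cv2.imread('pics/top0.png');s=cv2.imread('pics/scene0.png')
def crop(im,x0,y0,w,h,k):
    c=cv2.resize(im[y0:y0+h,x0:x0+w],None,fx=k,fy=k,interpolation=cv2.INTER_CUBIC)
    for i in range(0,w,20): cv2.putText(c,str(x0+i),(i*k,8),0,.3,(0,0,255));cv2.line(c,(i*k,8),(i*k,14),(0,0,255))
    for i in range(0,h,20): cv2.putText(c,str(y0+i),(0,i*k+3),0,.3,(0,0,255));cv2.line(c,(20,i*k),(26,i*k),(0,0,255))
    return c
o=np.zeros((600,800,3),np.uint8)
a=crop(t,60,142,145,150,3);o[:450,:435]=a
a=crop(s,292,162,120,80,3);o[:240,440:800]=a
a=crop(s,172,148,100,62,3);o[240:426,440:740]=a
cv2.imwrite('pics/crop1.png',o)
E
```

```text
(no output)
```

View pics/crop1.png

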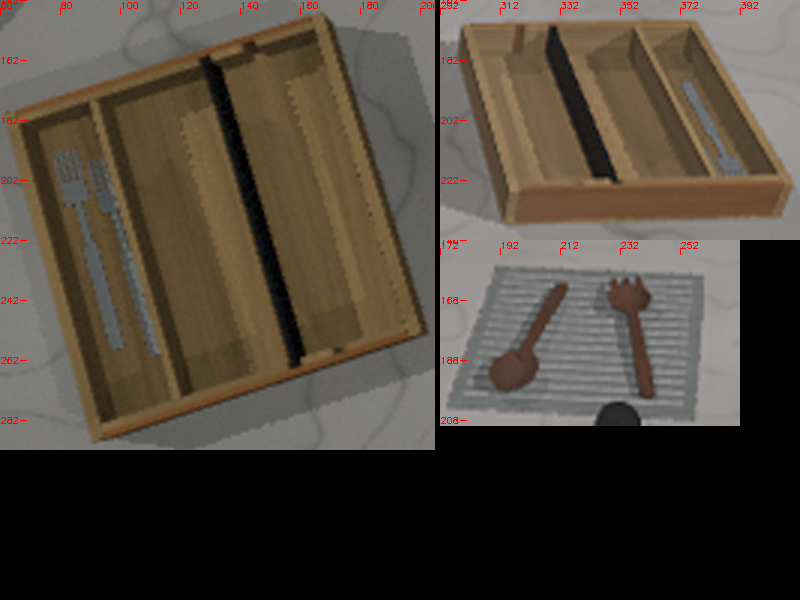

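The crop shows the black divider from top (129,162) to (158,263), with the new slots visible as notches to its right. The forks' heads are toward +x. The dark spoon and fork on the mat are the right ones.

```bash
python3 - <<'E'
from h import *
ct=robot.get_calibration("top");cs=robot.get_calibration("scene")
for n,u in dict(TL=(63.7,179.3),TR=(168.3,146.7),BR=(201.7,252),BL=(92.3,286),dtop=(129,162),dbot=(158.3,263)).items(): print(n,at_z(ct,u,.051).round(4))
print("scene d",at_z(cs,(328.7,171),.051).round(4),at_z(cs,(349.5,222),.051).round(4))
print("tri", [ (x.round(4),np.round(e,4)) for x,e in (tri([ray(ct,(129,162)),ray(cs,(349.5,222))]),tri([ray(ct,(158.3,263)),ray(cs,(328.7,171))]))])
# servers
for nm,c,(x0,y0,x1,y1),z in(("top",ct,(245,160,370,288),.015),("scene",cs,(178,152,262,208),.015)):
    im=cv2.imread(f'pics/{nm}0.png').astype(int)
    m=((im[:,:,2]-im[:,:,0])>25).astype(np.uint8); mm=np.zeros_like(m);mm[y0:y1,x0:x1]=m[y0:y1,x0:x1]
    n,l,st,ce=cv2.connectedComponentsWithStats(mm)
    for i in range(1,n):
        if st[i,4]<60: continue
        ys,xs=np.nonzero(l==i); P=np.array([at_z(c,(a,b),z)[:2] for a,b in zip(xs,ys)])
        mu=P.mean(0);w,V=np.linalg.eigh(np.cov(P.T));a=V[:,1];t=(P-mu)@a; s=(P-mu)@V[:,0]
        e1,e2=mu+a*t.min(),mu+a*t.max()
        print(nm,st[i,4],"ctr",mu.round(4),"ends",e1.round(4),e2.round(4),"len",np.ptp(t).round(3),"skew",((t**3).mean()>0),"ang",np.degrees(np.arctan2(a[1],a[0])).round(1))
E
```

```text
TL [0.6053 0.4273 0.051 ]
TR [0.6997 0.1477 0.051 ]
BR [0.4167 0.0468 0.051 ]
BL [0.3238 0.33   0.051 ]
dtop [0.6556 0.2528 0.051 ]
dbot [0.3861 0.16   0.051 ]
scene d [0.3902 0.1625 0.051 ] [0.6567 0.2559 0.051 ]
tri [(array([0.6557, 0.2546, 0.0497]), array([0.0014, 0.0014])), (array([0.3859, 0.1616, 0.048 ]), array([0.0009, 0.0009]))]
top 785 ctr [ 0.5603 -0.2874] ends [ 0.6541 -0.2804] [ 0.4122 -0.2986] len 0.243 skew True ang -175.7
top 780 ctr [ 0.469 -0.18 ] ends [ 0.6038 -0.1178] [ 0.3833 -0.2196] len 0.243 skew False ang -155.2
scene 219 ctr [ 0.4773 -0.174 ] ends [ 0.6061 -0.1146] [ 0.3784 -0.2196] len 0.251 skew False ang -155.2
scene 240 ctr [ 0.5641 -0.2867] ends [ 0.6449 -0.2823] [ 0.4192 -0.2945] len 0.226 skew True ang -176.9
```

drive_tool:
  targets: [0, 0, 0.46, 0.82, -0.61, 0.29, 1, 0, 0, 0.46, 0.82, -0.61, 0.29, 1, 0, 0, 0.46, 0.82, -0.61, 0.29, 1, 0, 0, 0.46, 0.82, -0.61, 0.29, 1, 0, 0, 0.46, 0.82, -0.61, 0.29, 1]

```text
time: 0.65
tcp_pos: [0.334, 0.4429, 0.2446]
eef_rot: [180.0, 0.0, 172.3]
ft_force: [-0.0, 0.1, -0.3]
finger_gap: 0.999
gripper_force: 0.0
```

drive_tool:
  targets: [0, 0, 0.45, 0.82, -0.61, 0.29, 1, 0, 0, 0.45, 0.82, -0.61, 0.29, 1, 0, 0, 0.45, 0.82, -0.61, 0.29, 1, 0, 0, 0.45, 0.82, -0.61, 0.29, 1, 0, 0, 0.45, 0.82, -0.61, 0.29, 1]

```text
time: 1.15
tcp_pos: [0.4562, 0.3522, 0.2873]
eef_rot: [-180.0, -0.0, -174.2]
ft_force: [-0.5, 0.8, -0.5]
finger_gap: 0.997
gripper_force: 0.0
```

drive_tool:
  targets: [0, 0, 0.45, 0.82, -0.61, 0.29, 1, 0, 0, 0.45, 0.82, -0.61, 0.29, 1, 0, 0, 0.45, 0.82, -0.61, 0.29, 1, 0, 0, 0.45, 0.82, -0.61, 0.29, 1, 0, 0, 0.45, 0.82, -0.61, 0.29, 1, 0, 0, 0.45, 0.82, -0.61, 0.29, 1, 0, 0, 0.45, 0.82, -0.61, 0.29, 1]

```text
time: 1.85
tcp_pos: [0.577, 0.2627, 0.3309]
eef_rot: [180.0, -0.0, -160.4]
ft_force: [0.6, 0.4, -0.1]
finger_gap: 1.004
gripper_force: 0.0
```

```bash
cat > wr.py <<'E'
from h import *
import sys,json
def grab(name):
    s=robot.sense();c=robot.get_calibration("wrist");f=robot.grab_frame("wrist")
    cv2.imwrite(f"pics/{name}.png",f[:,:,::-1]); json.dump({k:np.asarray(v).tolist() for k,v in c.items()},open(f"pics/{name}.json","w"))
    print(s["time"],s["tcp_pos"].round(4),s["eef_rot"].round(2),"ft",s["ft_force"].round(1),"j",s["joint_pos"].round(0),"gap",round(s["finger_gap"],3),round(s["gripper_force"],1))
def load(name):
    c=json.load(open(f"pics/{name}.json"));c["cam_to_world"]=np.array(c["cam_to_world"]);return c,cv2.imread(f"pics/{name}.png")
if __name__=="__main__": grab(sys.argv[1])
E
python3 wr.py w1; python3 -c "
import cv2;a=cv2.imread('pics/w1.png');cv2.imwrite('pics/w1b.png',cv2.resize(a,(800,600),interpolation=2))"
```

```text
1.85 [0.577  0.2627 0.3309] [ 1.7999e+02 -3.0000e-02 -1.6045e+02] ft [ 0.6  0.4 -0.1] j [ 18.  16.  59.   0. 105. -92.] gap 1.004 0.0
```

View pics/w1b.png

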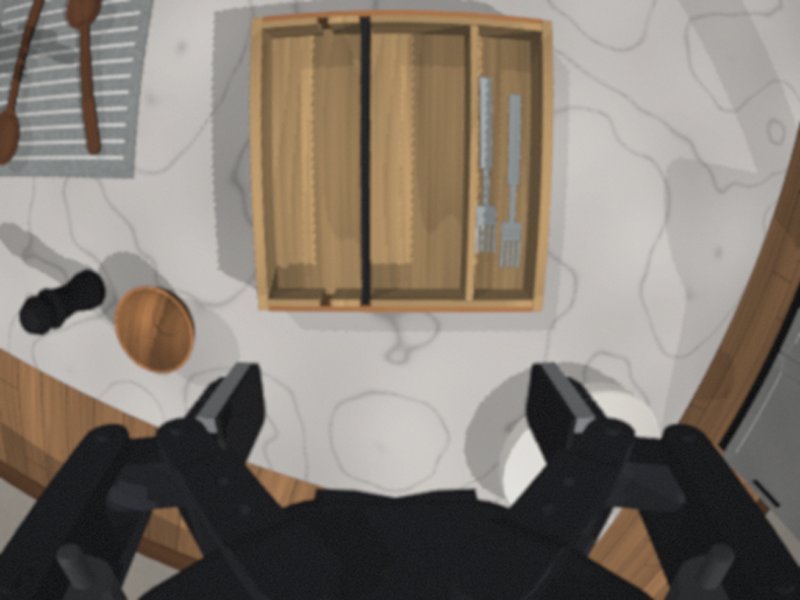

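The wrist view shows the tray rim corners at about (160,11), (353,13), (349,199) and (165,198) in native pixels. The divider runs from (234,11) to (234,194), and the new-slot notches are at (208,14) and (209,191). I'll refine these by edge fitting.

```bash
cat > fit.py <<'E'
from wr import *
from scipy.optimize import least_squares
from scipy.ndimage import map_coordinates
def R(a): return np.array([[np.cos(a),-np.sin(a)],[np.sin(a),np.cos(a)]])
def fit_tray(name,p0,half=(.153,.151),z=.051,search=8):
    c,im=load(name); g=cv2.GaussianBlur(im,(0,0),1).astype(float)
    W=lambda p,q: np.r_[np.array(p[:2])+R(p[2])@np.array(q),z]
    p=np.array(p0,float)
    for it in range(4):
        obs=[]
        for ax,sg in((0,1),(0,-1),(1,1),(1,-1)):
            for t in np.linspace(-.85,.85,30):
                q=np.array([0.,0.]);q[ax]=sg*half[ax];q[1-ax]=t*half[1-ax]
                n=np.zeros(2);n[ax]=sg
                a=proj(c,W(p,q),1);b=proj(c,W(p,q+n*.005),1);d=(b-a)/np.linalg.norm(b-a)
                s=np.arange(-search,search+.1,.25);xy=a[:,None]+d[:,None]*s
                if xy.min()<2 or xy[0].max()>509 or xy[1].max()>235: continue
                v=np.array([map_coordinates(g[:,:,k],[xy[1],xy[0]],order=1) for k in range(3)])
                v=v[2]-v[0]   # redness: bamboo vs counter
                gr=-np.gradient(v); k=gr.argmax()
                if gr[k]<.8: continue
                obs.append((ax,sg,t,q,d,a+d*s[k]))
        def res(p): return [ (proj(c,W(p,o[3]),1)-o[5])@o[4] for o in obs]
        r=least_squares(res,p,loss="soft_l1",f_scale=.5);p=r.x;search=max(3,search/2)
    rr=np.array(res(p));k=np.array([o[0]*2+(o[1]>0) for o in obs])
    print(name,"tray",p[:2].round(4),"yaw",np.degrees(p[2]).round(2),"n",len(obs),"med res px per side",[np.median(rr[k==i]).round(2) if (k==i).any() else None for i in range(4)])
    return p
def fit_div(name,p,z=.051,ty0=-.0365):
    c,im=load(name);g=im.max(2).astype(float);pts=[]
    for t in np.linspace(-.12,.12,40):
        y=ty0+np.arange(-.014,.0141,.0005)
        uv=np.array([proj(c,np.r_[p[:2]+R(p[2])@[t,yy],z],1) for yy in y])
        if uv[:,1].max()>300: continue
        v=map_coordinates(g,[uv[:,1],uv[:,0]],order=1);w=np.clip(80-v,0,None)
        if w.sum()>0: pts.append((t,(w*y).sum()/w.sum()))
    pts=np.array(pts);k,b=np.polyfit(pts[:,0],pts[:,1],1)
    r=pts[:,1]-k*pts[:,0]-b;print(name,"divider tray-y",b.round(4),"skew deg",np.degrees(k).round(2),"rms",r.std().round(5))
    return b,k
if __name__=="__main__":
    p=fit_tray("w1",[.512,.238,np.radians(19.3)]);b,k=fit_div("w1",p)
    print("div centre",p[:2]+R(p[2])@[0,b],"new slot",p[:2]+R(p[2])@[0,-.078],"wide",p[:2]+R(p[2])@[0,-.004])
    s=robot.sense();print(s["tcp_pos"],s["eef_rot"])
E
python3 fit.py
```

```text
w1 tray [0.5084 0.2446] yaw 19.36 n 120 med res px per side [np.float64(-0.0), np.float64(-0.01), np.float64(0.26), np.float64(0.25)]
w1 divider tray-y -0.0354 skew deg 0.04 rms 0.00015
div centre [0.52015238 0.21115209] new slot [0.53427211 0.17097323] wide [0.50973776 0.24078774]
[0.57714635 0.26241767 0.33104411] [ 1.79988614e+02 -1.57479998e-02 -1.60456285e+02]
```

drive_tool:
  targets: [0, 0, -0.006, -0.38, -0.341, -0.9, 1, 0, 0, -0.006, -0.38, -0.341, -0.9, 1, 0, 0, -0.006, -0.38, -0.341, -0.9, 1, 0, 0, -0.006, -0.38, -0.341, -0.9, 1, 0, 0, -0.006, -0.38, -0.341, -0.9, 1, 0, 0, -0.006, -0.38, -0.341, -0.9, 1, 0, 0, -0.006, -0.38, -0.341, -0.9, 1]

```text
time: 2.6
tcp_pos: [0.5226, 0.2107, 0.1981]
eef_rot: [-180.0, 0.2, -160.7]
ft_force: [0.2, -0.2, -0.9]
finger_gap: 1.0
gripper_force: 0.0
```

```bash
python3 wr.py w2; python3 - <<'E'
from fit import *
p=fit_tray("w2",[.5084,.2446,np.radians(19.36)]);b,k=fit_div("w2",p)
print("div centre",p[:2]+R(p[2])@[0,b])
s=robot.sense();c,_=load("w2")
for n,q in (("tcp",s["tcp_pos"][:2]),("cam",c["cam_to_world"][:2,3])): print(n,"in tray",R(p[2]).T@(q-p[:2]))
# rectify near end-wall region on rim plane: tray x -.16..-.10, y -.10..-.02, 8px/mm... 
X=np.linspace(-.16,-.11,201);Y=np.linspace(-.1,-.015,341)
im=load("w2")[1]
m=np.array([[proj(c,np.r_[p[:2]+R(p[2])@[x,y],.051],1) for y in Y] for x in X]).astype(np.float32)
o=cv2.remap(im,m[:,:,0],m[:,:,1],1);o=cv2.resize(o,None,fx=2,fy=1)
for i in range(0,341,40): cv2.putText(o,str(round(Y[i]*1e3)),(2*i,198),0,.35,(0,0,255));cv2.line(o,(2*i,180),(2*i,186),(0,0,255))
cv2.imwrite("pics/w2r.png",np.vstack([o,cv2.resize(im[:260],(682,346))]))
E
```

```text
2.6 [0.5226 0.2107 0.1981] [-1.7998e+02  1.7000e-01 -1.6071e+02] ft [ 0.2 -0.2 -0.9] j [ 14.   7.  84.  -0.  88. -95.] gap 1.0 0.0
w2 tray [0.5084 0.2448] yaw 19.35 n 80 med res px per side [np.float64(-0.04), None, np.float64(0.46), np.float64(0.52)]
w2 divider tray-y -0.0366 skew deg 0.08 rms 0.0001
div centre [0.52055047 0.21026411]
tcp in tray [ 0.00186944 -0.0369679 ]
cam in tray [-0.06881377 -0.03690307]
```

View pics/w2r.png

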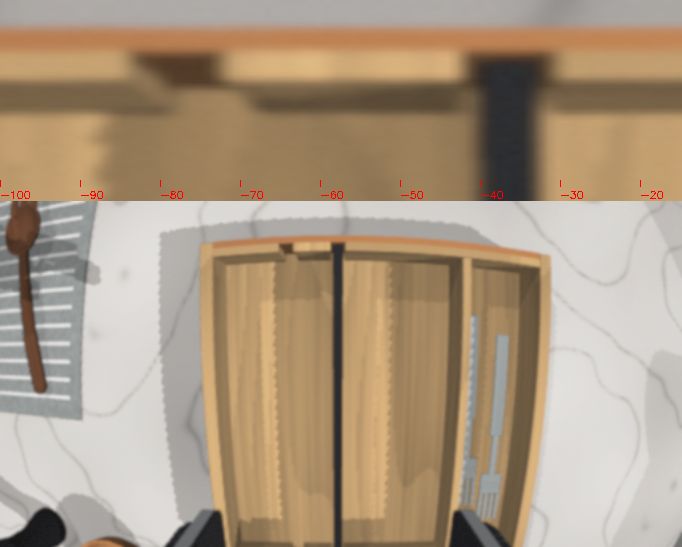

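The close view shows the divider centred in its old slot (tray y −36.6). The empty notch spans −84 to −72.5, so its centre is −78, as described. Descending.

drive_tool:
  targets: [0, 0, 0, 0, 0, -0.9, 1, 0, 0, 0, 0, 0, -0.9, 1, 0, 0, 0, 0, 0, -0.9, 1, 0, 0, 0, 0, 0, -0.9, 1, 0, 0, 0, 0, 0, -0.9, 1]

```text
time: 3.15
tcp_pos: [0.5223, 0.2102, 0.0627]
eef_rot: [-180.0, 0.0, -160.7]
ft_force: [0.2, 1.2, 1.4]
finger_gap: 0.999
gripper_force: 0.0
```

```bash
python3 wr.py w3; python3 - <<'E'
from fit import *
s=robot.sense();p=[.5084,.2447];a=np.radians(19.36);print("tcp tray",R(a).T@(s["tcp_pos"][:2]-p),s["tcp_pos"],s["eef_rot"],s["ft_force"])
c,im=load("w3");b=fit_div("w3",np.r_[p,a])
E
```

```text
3.15 [0.5223 0.2102 0.0627] [-1.7999e+02  5.0000e-02 -1.6073e+02] ft [0.2 1.2 1.4] j [ 14.  12.  95.  -0.  73. -95.] gap 0.999 0.0
tcp tray [ 0.00225342 -0.0372401 ] [0.52287119 0.21031268 0.06364524] [-1.79979808e+02  1.63300527e-01 -1.60732597e+02] [0.48771179 0.02734885 0.63701052]
w3 divider tray-y -0.0366 skew deg 0.03 rms 6e-05
```

drive_tool:
  targets: [0, 0, 0, -0.001, 0.004, -0.15, 1, 0, 0, 0, -0.001, 0.004, -0.275, 1, 0, 0, 0, -0.001, 0.004, -0.275, 0, 0, 0, 0, -0.001, 0.004, -0.275, -1, 0, 0, 0, -0.001, 0.004, -0.275, -1, 0, 0, 0, -0.001, 0.004, -0.275, -1, 0, 0, 0, -0.001, 0.004, -0.275, -1, 0, 0, 0, -0.001, 0.004, -0.275, -1, 0, 0, 0, -0.001, 0.004, -0.275, -1, 0, 0, 0, -0.001, 0.004, -0.275, -1]

```text
time: 4.2
tcp_pos: [0.5216, 0.2107, 0.0205]
eef_rot: [180.0, 0.1, -160.7]
ft_force: [-0.5, 1.0, 7.4]
finger_gap: -0.001
gripper_force: 3.4
```

```bash
python3 wr.py w4; python3 - <<'E'
from h import *
a=cv2.imread('pics/w4.png');s=robot.grab_frame("scene")[:,:,::-1];t=robot.grab_frame("top")[:,:,::-1]
o=np.zeros((600,800,3),np.uint8);o[:300,:400]=cv2.resize(a,(400,300))
o[:300,400:]=cv2.resize(s[150:250,280:413],(400,300),interpolation=2)
o[300:,:400]=cv2.resize(t[140:290,60:260],(400,300),interpolation=2)
o[300:,400:]=cv2.resize(a[150:300,156:356],(400,300),interpolation=2)
cv2.imwrite('pics/w4v.png',o)
E
```

```text
4.2 [0.5216 0.2107 0.0205] [ 1.7999e+02  5.0000e-02 -1.6074e+02] ft [-0.5  1.   7.4] j [ 14.  14.  97.   0.  68. -95.] gap -0.001 3.4
```

View pics/w4v.png

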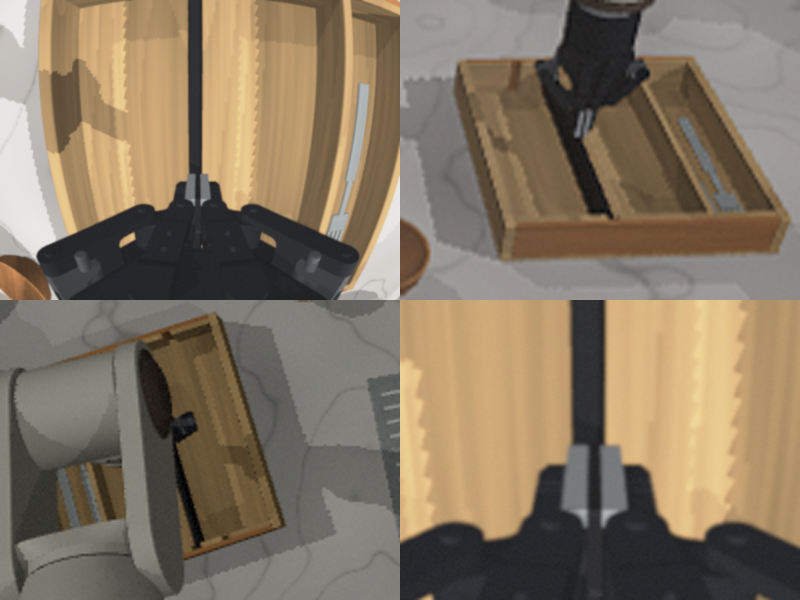

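The fingers straddle the divider with the pads on either side (native px about (245,245)). The gap reads about 0, so I'll squeeze longer and test-lift.

drive_tool:
  targets: [0, 0, 0, 0, 0, 0, -1, 0, 0, 0, 0, 0, 0, -1, 0, 0, 0, 0, 0, 0.08, -1, 0, 0, 0, 0, 0, 0.16, -1, 0, 0, 0, 0, 0, 0.16, -1]

```text
time: 4.85
tcp_pos: [0.5224, 0.2107, 0.0463]
eef_rot: [-180.0, 0.2, -160.7]
ft_force: [0.2, -0.1, -0.2]
finger_gap: -0.001
gripper_force: 0.0
```

```bash
python3 wr.py w5; python3 - <<'E'
from fit import *
p=np.r_[.5084,.2447,np.radians(19.36)]
for z in(.051,.075): fit_div("w5",p,z)
s=robot.grab_frame("scene")[:,:,::-1];a=cv2.imread('pics/w5.png')
o=np.zeros((450,800,3),np.uint8);o[:300,:400]=cv2.resize(a,(400,300))
o[:300,400:]=cv2.resize(s[150:250,280:413],(400,300),interpolation=2)
cv2.imwrite('pics/w5v.png',o)
E
```

```text
4.85 [0.5224 0.2107 0.0463] [-179.97    0.18 -160.74] ft [ 0.2 -0.1 -0.2] j [ 14.  13.  96.  -0.  71. -95.] gap -0.001 0.0
w5 divider tray-y -0.0363 skew deg -0.13 rms 0.00027
w5 divider tray-y -0.0363 skew deg -0.07 rms 0.00021
```

View pics/w5v.png

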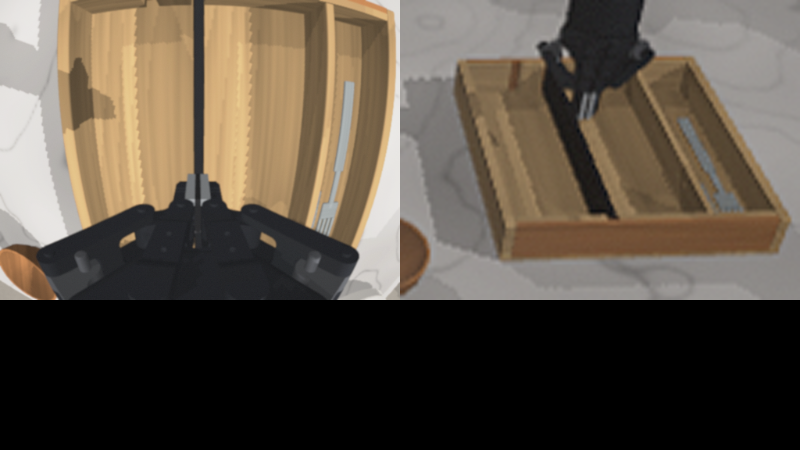

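```bash
python3 - <<'E'
from fit import *
cs=robot.get_calibration("scene")
for P in((.5216,.2107,.0205),(.5216,.2107,.051),(.5224,.2107,.0463)): print(P,proj(cs,P).round(1))
c,_=load("w4");print("w4",proj(c,(.5216,.2107,.0205),1),proj(c,(.5216,.2107,.051),1))
c,_=load("w5");print("w5",proj(c,(.5224,.2107,.0463),1))
c,_=load("w2")
# rim height check: triangulate tray near notch / divider near end top between w1 and w2
print("at z")
E
python3 - <<'E'
import cv2,numpy as np
a=cv2.imread('pics/w5.png')
o=np.hstack([cv2.resize(a[195:275,205:305],(800,640)[::1])[:600,:400*2]]);cv2.imwrite('pics/x.png',o)
g=a[:,:,:].max(2)
for r in range(170,250,6): print(r,g[r,235:270])
E
```

```text
(0.5216, 0.2107, 0.0205) [337.2 200.8]
(0.5216, 0.2107, 0.051) [338.6 193.9]
(0.5224, 0.2107, 0.0463) [338.4 195.1]
w4 [252.80810274 217.15379585] [252.82280209 238.54939657]
w5 [252.86724279 217.26094926]
at z
170 [194 193 192 189 189 188 188 187 188 185 184 173 139  91  55  51  51  52
  53  50  53  53  54  47  53  97 156 199 214 215 213 213 212 213 214]
176 [195 192 190 190 189 189 189 188 188 186 184 173 139  90  56  48  51  52
  51  53  53  50  51  49  58 117 181 212 217 216 213 213 211 211 214]
182 [195 193 193 190 189 189 189 188 186 186 184 172 139  92  52  51  51  51
  51  53  53  53  52  49  59 118 181 212 216 215 214 213 213 213 214]
188 [195 194 193 189 187 188 188 187 186 186 185 174 139  92  55  49  49  53
  54  51  53  50  52  48  56 118 181 213 216 215 214 213 214 213 214]
194 [195 195 192 189 188 188 188 186 186 186 184 177 148 103  62  52  51  51
  51  51  53  52  49  46  57 118 181 212 217 216 215 214 213 214 215]
200 [196 195 192 190 189 189 188 188 187 186 187 179 155 110  65  49  51  51
  52  50  52  51  51  50  58 118 184 213 217 216 215 214 214 213 215]
206 [19
[... 468 characters left out ...]
20 121 121 118 121 121 117 104  76  48  34
  35  36  59  90 112 118 120 119 120 121 121 120 135 172 202 215 216]
230 [191 191 189 179 154 128 120 120 120 120 121 121 121 115  96  67  46  36
  37  37  53  83 108 119 120 121 121 120 121 121 119 147 189 210 215]
236 [ 44  41  58  84 108 119 120 121 119 119 120 120 120 113  96  68  44  37
  35  37  52  80 107 118 119 121 121 120 119 120 120 114  95  65  43]
242 [ 47  52  71 100 115 120 120 121 119 120 119 120 120 112  89  61  39  35
  36  36  45  74 103 119 120 121 120 121 120 121 119 121 111  86  56]
248 [ 44  65  93 113 121 121 120 119 120 119 120 120 119 112  88  58  39  35
  34  37  42  71 103 119 120 121 120 120 120 120 119 119 121 107  73]
```

```bash
python3 - <<'E'
import cv2,numpy as np
for n in("w4","w5"):
    g=cv2.imread(f'pics/{n}.png').max(2)
    print(n)
    for r in(210,219,222,226,234,246): print(r,g[r,236:272])
a=[cv2.resize(cv2.imread(f'pics/{n}.png')[190:290,200:305],None,fx=3.7,fy=3.7,interpolation=2) for n in("w4","w5")]
cv2.imwrite('pics/x.png',np.hstack(a))
E
```

```text
w4
210 [194 194 193 192 180 139  84  48  45  42  49  47  48  50  50  52  53  50
  50  48  41  63 128 192 219 222 221 221 221 220 220 218 217 217 218 219]
219 [195 193 193 192 182 148  99  54  42  43  44  44  44  43  42  43  46  41
  42  36  35  62 131 194 219 223 222 221 221 220 220 219 218 218 219 220]
222 [195 194 193 185 166 133 102  86  86  86  86  86  83  71  56  44  40  38
  38  47  65  81 114 154 174 178 178 175 176 184 206 217 218 217 219 220]
226 [195 193 185 165 137 124 124 124 123 124 123 124 121 106  78  49  35  37
  41  63  93 116 122 124 125 124 123 125 124 134 169 205 218 220 220 221]
234 [ 44  56  81 105 121 123 123 124 125 124 124 124 117  99  68  44  39  37
  38  54  84 111 122 124 123 124 123 124 123 124 116  94  62  44  39  38]
246 [ 62  90 112 121 126 123 123 122 124 123 123 122 115  91  58  41  37  38
  34  44  73 106 121 124 123 124 123 124 124 123 124 121 105  75  46  40]
w5
210 [195 193 189 188 188 187 185 186 187 186 180 154 110  65  48  51  53  49
  51  50  48  52  50  66 127 187 214 217 216 216 215 215 215 215 217 218]
219 [196 194 191 188 187 186 186 185 186 186 180 155 110  65  48  50  49  49
  53  50  51  50  50  68 128 189 216 218 217 216 215 214 214 216 217 220]
222 [193 191 189 182 166 154 150 151 153 151 149 136 108  78  56  46  43  41
  44  52  69  79  84  85 112 150 169 171 171 180 199 213 216 217 217 219]
226 [194 193 183 164 137 120 119 121 119 120 121 120 117 103  76  46  37  35
  42  58  91 111 120 120 120 121 119 119 121 133 166 201 215 217 218 219]
234 [ 41  52  75 101 118 120 120 121 120 120 121 120 115  96  65  43  35  39
  36  54  80 106 119 121 120 120 120 119 120 120 113  89  60  40  36  36]
246 [ 58  85 108 118 119 120 120 119 121 120 120 120 114  90  58  41  36  36
  36  46  74 105 118 121 121 119 120 120 121 120 120 116 100  67  44  43]
```

View pics/x.png

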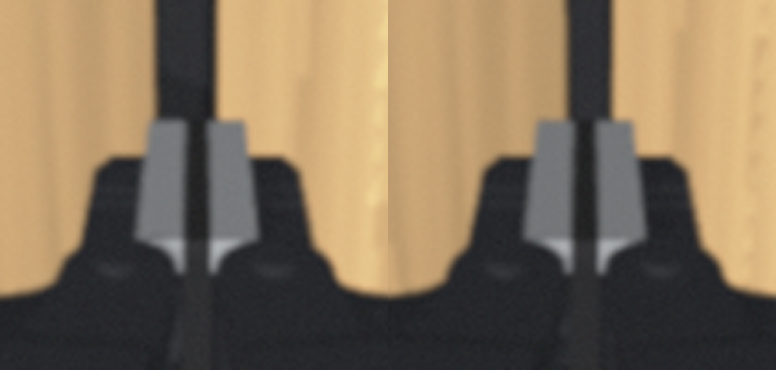

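drive_tool:
  targets: [0, 0, 0, 0, 0, 0.2, 1, 0, 0, 0, 0, 0, 0.2, 1, 0, 0, 0, 0, 0, 0.2, 1, 0, 0, 0, 0, 0, 0.2, 1, 0, 0, 0, 0, 0, 0.2, 1, 0, 0, 0, 0, 0, 0.2, 1, 0, 0, 0, 0, 0, 0.2, 1]

```text
time: 5.65
tcp_pos: [0.5212, 0.2104, 0.0736]
eef_rot: [-180.0, -0.0, -160.7]
ft_force: [0.3, -0.6, 0.7]
finger_gap: 1.008
gripper_force: 0.0
```

```bash
python3 wr.py w6; python3 - <<'E'
from fit import *
s=robot.sense();p=np.r_[.5084,.2447,np.radians(19.36)];print("tcp tray",R(p[2]).T@(s["tcp_pos"][:2]-p[:2]))
for n in("w2","w3","w4","w5","w6"):
    c,im=load(n);fit_div(n,p)
    g=im.max(2).astype(float)
    for tx in(-.06,-.03):
        y=np.arange(-.055,-.018,.0005);uv=np.array([proj(c,np.r_[p[:2]+R(p[2])@[tx,yy],.051],1) for yy in y])
        v=map_coordinates(g,[uv[:,1],uv[:,0]],order=1);d=y[v<100];print("  tx",tx,"row",uv[0,1].round(),"dark",d.min().round(4) if len(d) else None,d.max().round(4) if len(d) else None)
E
```

```text
5.65 [0.5212 0.2104 0.0736] [-1.8000e+02 -3.0000e-02 -1.6074e+02] ft [ 0.3 -0.6  0.7] j [ 14.  11.  94.  -0.  74. -95.] gap 1.008 0.0
tcp tray [ 0.00070305 -0.03661174]
w2 divider tray-y -0.0365 skew deg 0.07 rms 0.0001
  tx -0.06 row 110.0 dark -0.04 -0.0335
  tx -0.03 row 138.0 dark -0.0395 -0.034
w3 divider tray-y -0.0366 skew deg 0.03 rms 6e-05
  tx -0.06 row 117.0 dark -0.04 -0.033
  tx -0.03 row 164.0 dark -0.04 -0.0335
w4 divider tray-y -0.037 skew deg 0.64 rms 0.00044
  tx -0.06 row 122.0 dark -0.042 -0.034
  tx -0.03 row 182.0 dark -0.042 -0.034
w5 divider tray-y -0.0363 skew deg -0.13 rms 0.00027
  tx -0.06 row 118.0 dark -0.0395 -0.033
  tx -0.03 row 169.0 dark -0.0395 -0.033
w6 divider tray-y -0.0374 skew deg 0.06 rms 6e-05
  tx -0.06 row 118.0 dark -0.041 -0.034
  tx -0.03 row 162.0 dark -0.041 -0.034
```

drive_tool:
  targets: [0, 0, 0, 0, -0.005, -0.18, 0, 0, 0, 0, 0, -0.005, -0.345, 0, 0, 0, 0, 0, -0.005, -0.345, 0, 0, 0, 0, 0, -0.005, -0.345, 0, 0, 0, 0, 0, -0.005, -0.345, 0]

```text
time: 6.2
tcp_pos: [0.522, 0.2099, 0.0236]
eef_rot: [-180.0, 0.1, -160.7]
ft_force: [-0.4, 0.2, -0.3]
finger_gap: 0.497
gripper_force: 0.0
```

drive_tool:
  targets: [0, 0, 0, 0, 0, 0, -0.6, 0, 0, 0, 0, 0, 0, -0.6, 0, 0, 0, 0, 0, 0, -0.6]

```text
time: 6.5
tcp_pos: [0.5215, 0.2097, 0.0226]
eef_rot: [-180.0, 0.0, -160.7]
ft_force: [-0.3, 0.4, 0.2]
finger_gap: 0.2
gripper_force: 0.0
```

drive_tool:
  targets: [0, 0, 0, 0, 0, 0, -0.8, 0, 0, 0, 0, 0, 0, -0.8]

```text
time: 6.7
tcp_pos: [0.5213, 0.2097, 0.0222]
eef_rot: [-180.0, 0.0, -160.7]
ft_force: [-0.3, -0.2, 0.1]
finger_gap: 0.097
gripper_force: 0.0
```

drive_tool:
  targets: [0, 0, 0, 0, 0, 0, -0.9, 0, 0, 0, 0, 0, 0, -0.9]

```text
time: 6.9
tcp_pos: [0.5213, 0.2097, 0.0221]
eef_rot: [-180.0, -0.0, -160.7]
ft_force: [0.5, 0.0, 0.0]
finger_gap: 0.051
gripper_force: 0.0
```

```bash
python3 wr.py w7; python3 - <<'E'
from fit import *
p=np.r_[.5084,.2447,np.radians(19.36)]
g=load("w7")[1].max(2)
for r in(150,180,200,215,219,222,226,234,242,250): print(r,' '.join(map(str,g[r,226:282:2])))
E
```

```text
6.9 [0.5213 0.2097 0.0221] [-180.     -0.   -160.74] ft [0.5 0.  0. ] j [ 14.  14.  97.  -0.  69. -95.] gap 0.051 0.0
150 185 188 195 197 195 193 193 193 189 143 55 51 51 53 52 51 49 124 210 216 216 214 213 215 217 219 219 218
180 188 189 194 198 198 195 193 193 190 156 63 53 49 50 51 53 49 141 217 218 218 216 215 216 219 220 220 217
200 188 192 197 201 200 195 193 191 191 175 75 48 51 50 52 52 49 140 218 220 218 216 216 218 220 221 219 217
215 189 191 194 200 200 196 191 190 190 176 76 44 42 44 43 44 48 164 220 220 219 217 216 219 221 222 219 213
219 189 191 196 201 199 197 192 190 191 177 76 43 45 42 42 44 47 162 220 220 218 218 216 218 220 223 219 213
222 189 191 195 201 197 168 154 156 156 146 75 41 43 44 42 45 40 123 175 176 176 172 193 219 221 222 219 214
226 191 190 195 200 190 132 122 122 122 115 60 34 36 40 38 43 37 78 120 121 123 123 154 218 221 222 218 211
234 43 46 44 44 98 123 122 121 122 107 51 35 38 39 39 40 38 64 115 123 122 122 124 78 41 38 43 41
242 46 46 48 70 117 122 122 124 122 93 43 34 38 38 39 37 36 49 108 123 123 123 123 113 54 40 43 46
250 42 45 51 99 123 123 123 124 120 83 38 34 43 45 47 44 40 41 97 121 123 121 122 122 86 42 37 40
```

drive_tool:
  targets: [0, 0, 0, 0, 0, 0, -0.93, 0, 0, 0, 0, 0, 0, -0.93]

```text
time: 7.15
tcp_pos: [0.5213, 0.2096, 0.0221]
eef_rot: [-180.0, -0.0, -160.7]
ft_force: [-0.2, 0.2, -0.1]
finger_gap: 0.036
gripper_force: 0.0
```

drive_tool:
  targets: [0, 0, 0, 0, 0, 0, -0.96, 0, 0, 0, 0, 0, 0, -0.96]

```text
time: 7.35
tcp_pos: [0.5213, 0.2097, 0.0222]
eef_rot: [-180.0, -0.0, -160.7]
ft_force: [0.3, 0.4, 0.7]
finger_gap: 0.02
gripper_force: 0.0
```

```bash
python3 wr.py w8; python3 - <<'E'
from fit import *
p=np.r_[.5084,.2447,np.radians(19.36)];fit_div("w7",p);fit_div("w8",p)
g=load("w8")[1].max(2)
for r in(180,215,219,222,226,234,242,250): print(r,' '.join(map(str,g[r,232:276])))
E
```

```text
7.35 [0.5213 0.2097 0.0222] [-179.99   -0.   -160.74] ft [0.3 0.4 0.7] j [ 14.  14.  97.  -0.  69. -95.] gap 0.02 0.0
w7 divider tray-y -0.0369 skew deg 0.56 rms 0.0005
w8 divider tray-y -0.0361 skew deg -0.24 rms 0.00041
180 202 200 197 197 195 193 192 193 192 192 191 190 189 187 186 173 133 80 48 50 53 53 52 51 53 54 52 53 50 50 52 98 159 202 216 217 216 215 215 215 216 217 219 220
215 199 200 200 199 197 194 192 191 189 190 190 189 189 190 189 178 145 96 54 43 44 45 43 44 45 46 49 52 50 47 58 123 189 217 219 219 217 217 216 217 218 220 220 222
219 201 201 199 199 196 194 192 191 191 190 191 190 191 190 191 181 146 95 55 43 44 45 44 42 43 42 45 42 44 44 57 123 188 218 219 219 218 217 217 217 218 219 220 221
222 201 201 201 198 196 189 173 159 154 154 154 154 153 154 154 145 117 75 45 41 45 44 42 41 43 56 71 82 85 83 85 111 149 170 177 192 210 217 217 217 218 220 221 222
226 199 200 201 198 192 176 147 125 124 122 123 123 121 123 123 115 88 53 38 40 40 42 39 36 41 70 103 121 124 122 123 122 122 124 123 139 179 208 217 217 219 220 221 223
234 43 42 42 49 73 102 118 121 123 123 123 123 122 124 120 103 74 47 37 37 40 40 39 35 39 58 90 112 122 123 123 122 122 123 121 122 114 87 55 40 40 41 38 41
242 47 44 53 73 100 118 123 122 123 124 123 122 122 122 115 92 61 42 36 36 38 41 37 36 36 49 77 108 121 123 122 123 121 122 121 123 122 112 87 57 43 43 41 44
250 40 48 69 99 117 123 122 123 123 123 124 123 123 123 114 90 56 37 36 41 45 47 43 38 36 43 70 106 119 122 122 123 122 122 122 123 122 122 112 86 52 39 39 38
```

```bash
python3 - <<'E'
from h import *
s=np.ascontiguousarray(robot.grab_frame("scene")[:,:,::-1]);cv2.imwrite("pics/s8.png",s)
cs=robot.get_calibration("scene")
k=9;x0,y0=316,168
o=cv2.resize(s[y0:y0+56,x0:x0+56],None,fx=k,fy=k,interpolation=2)
t=robot.sense()["tcp_pos"]
a=np.radians(19.36);p=np.array([.5084,.2447])
def pt(P,col):
    u=proj(cs,P);q=((u-[x0,y0]+.5)*k).astype(int);cv2.drawMarker(o,tuple(map(int,q)),col,0,10,1)
pt(t,(0,0,255)); pt(t+[0,0,.0187],(0,255,0)); pt(t+[0,0,.03],(255,0,0))
for x in(-.12,.05,.1,.14):
    q=p+np.array([[np.cos(a),-np.sin(a)],[np.sin(a),np.cos(a)]])@[x,-.0365];pt(np.r_[q,.051],(0,255,255));pt(np.r_[q,.006],(255,0,255))
w=cv2.resize(cv2.imread('pics/w8.png')[190:275,210:296],(290,290),interpolation=2)
w7=cv2.resize(cv2.imread('pics/w7.png')[190:275,210:296],(290,290),interpolation=2)
O=np.zeros((590,800,3),np.uint8);O[:504,:504]=o;O[:290,508:798]=w7;O[295:585,508:798]=w;cv2.imwrite("pics/v8.png",O)
E
```

```text
(no output)
```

View pics/v8.png

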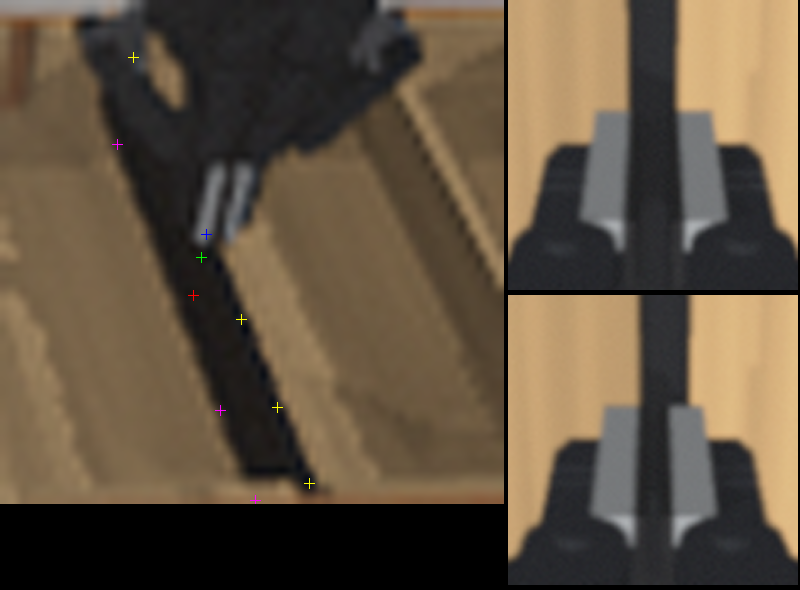

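The last picture shows the real pad tips about 30 mm above the reported TCP: they sit at the divider's top edge while TCP z reads 0.022. The contact force at TCP z 0.0205 fits that too. So the fingertips are at tcp_z + 0.03. I'll re-open, go down 30 mm deeper and watch the force.

drive_tool:
  targets: [0, 0, 0, 0, 0, 0.13, 0, 0, 0, 0, 0, 0, 0.13, 0, 0, 0, 0, 0, 0, 0.13, 0, 0, 0, 0, 0, 0, 0.13, 0, 0, 0, 0, 0, 0, 0, 0, 0, 0, 0, 0, 0, -0.1, 0, 0, 0, 0, 0, 0, -0.1, 0]

```text
time: 8.15
tcp_pos: [0.5197, 0.2093, 0.0045]
eef_rot: [180.0, -0.2, -160.7]
ft_force: [0.1, 0.2, 0.0]
finger_gap: 0.499
gripper_force: 0.0
```

drive_tool:
  targets: [0, 0, 0, 0, 0, -0.04, 0, 0, 0, 0, 0, 0, -0.08, 0, 0, 0, 0, 0, 0, -0.08, 0]

```text
time: 8.45
tcp_pos: [0.521, 0.2096, -0.0054]
eef_rot: [-180.0, -0.0, -160.7]
ft_force: [-0.6, -1.3, -0.1]
finger_gap: 0.498
gripper_force: 0.0
```

drive_tool:
  targets: [0, 0, 0, 0, 0, 0, -0.5, 0, 0, 0, 0, 0, 0, -0.75, 0, 0, 0, 0, 0, 0, -0.75]

```text
time: 8.75
tcp_pos: [0.5215, 0.2097, -0.0045]
eef_rot: [-180.0, 0.0, -160.7]
ft_force: [0.1, -0.9, -0.2]
finger_gap: 0.125
gripper_force: 0.0
```

drive_tool:
  targets: [0, 0, 0, 0, 0, 0, -1, 0, 0, 0, 0, 0, 0, -1, 0, 0, 0, 0, 0, 0, -1, 0, 0, 0, 0, 0, 0, -1]

```text
time: 9.15
tcp_pos: [0.5215, 0.2097, -0.0045]
eef_rot: [-180.0, 0.0, -160.7]
ft_force: [-0.3, -0.1, 5.8]
finger_gap: 0.079
gripper_force: 59.2
```

Gripped: 59 N with a gap of 0.079. Now lifting clear of the slots and shifting 40.7 mm along tray −y.

drive_tool:
  targets: [0, 0, 0, 0, 0, 0.1, -1, 0, 0, 0, 0, 0, 0.25, -1, 0, 0, 0, 0, 0, 0.42, -1, 0, 0, 0, 0, 0, 0.42, -1, 0, 0, 0.003, 0.03, -0.086, 0.42, -1, 0, 0, 0.003, 0.06, -0.17, 0.42, -1, 0, 0, 0.003, 0.09, -0.256, 0.42, -1, 0, 0, 0.003, 0.09, -0.256, 0.42, -1, 0, 0, 0.003, 0.09, -0.256, 0.42, -1]

```text
time: 10.05
tcp_pos: [0.5348, 0.1706, 0.0578]
eef_rot: [180.0, -0.0, -160.7]
ft_force: [0.1, -0.6, -1.2]
finger_gap: 0.083
gripper_force: 58.6
```

drive_tool:
  targets: [0, 0, 0, 0, 0, 0, -1, 0, 0, 0, 0, 0, 0, -1, 0, 0, 0, 0, 0, 0, -1]

```text
time: 10.35
tcp_pos: [0.5347, 0.1715, 0.0581]
eef_rot: [-180.0, -0.0, -160.6]
ft_force: [-0.8, -0.3, -1.0]
finger_gap: 0.082
gripper_force: 58.6
```

```bash
python3 wr.py w9; python3 - <<'E'
from fit import *
p0=[.5084,.2447,np.radians(19.36)]
p=fit_tray("w9",p0)
z=.051+.062
for zz in(z,): fit_div("w9",np.array(p0),zz,-.078)
s=robot.sense();print("tcp tray",R(p0[2]).T@(s["tcp_pos"][:2]-p0[:2]))
c,im=load("w9");print("end near expected row",proj(c,np.r_[p0[:2]+R(p0[2])@[-.145,-.078],z],1), "colours", [int(im[int(r),int(cc)].max()) for cc,r in [proj(c,np.r_[p0[:2]+R(p0[2])@[x,-.078],z],1) for x in np.arange(-.155,-.135,.0015)]])
E
```

```text
10.35 [0.5347 0.1715 0.0581] [-1.8000e+02 -1.0000e-02 -1.6062e+02] ft [-0.8 -0.3 -1. ] j [ 10.  12.  95.  -0.  73. -99.] gap 0.082 58.6
w9 tray [0.5079 0.2451] yaw 19.35 n 24 med res px per side [np.float64(-0.13), None, np.float64(0.05), np.float64(1.22)]
w9 divider tray-y -0.078 skew deg -0.02 rms 0.00013
tcp tray [ 0.00055676 -0.07774581]
end near expected row [252.7829432  -64.91923153] colours [47, 47, 45, 47, 45, 48, 44, 41, 40, 40, 43, 40, 38, 37]
```

drive_tool:
  targets: [0, 0, 0, 0, 0, -0.12, -1, 0, 0, 0, 0, 0, -0.2, -1, 0, 0, 0, 0, 0, -0.2, -1]

```text
time: 10.7
tcp_pos: [0.5337, 0.1712, 0.0264]
eef_rot: [180.0, -0.2, -160.6]
ft_force: [0.5, 0.7, 0.2]
finger_gap: 0.082
gripper_force: 58.6
```

drive_tool:
  targets: [0, 0, 0, 0, 0, -0.06, -1, 0, 0, 0, 0, 0, -0.12, -1, 0, 0, 0, 0, 0, -0.12, -1]

```text
time: 11.0
tcp_pos: [0.5342, 0.1711, 0.0089]
eef_rot: [180.0, -0.1, -160.7]
ft_force: [-1.0, -0.2, -0.9]
finger_gap: 0.083
gripper_force: 58.6
```

drive_tool:
  targets: [0, 0, 0, 0, 0, -0.05, -1, 0, 0, 0, 0, 0, -0.1, -1, 0, 0, 0, 0, 0, -0.1, -1, 0, 0, 0, 0, 0, -0.1, -1]

```text
time: 11.4
tcp_pos: [0.5347, 0.1713, -0.0051]
eef_rot: [-180.0, -0.0, -160.6]
ft_force: [-0.2, -0.4, -1.3]
finger_gap: 0.081
gripper_force: 60.6
```

drive_tool:
  targets: [0, 0, 0, 0, 0, -0.01, -1, 0, 0, 0, 0, 0, -0.02, -1, 0, 0, 0, 0, 0, -0.02, -1]

```text
time: 11.7
tcp_pos: [0.5349, 0.1713, -0.0055]
eef_rot: [-180.0, 0.0, -160.6]
ft_force: [-19.1, -3.9, 40.1]
finger_gap: 0.08
gripper_force: 66.7
```

drive_tool:
  targets: [0, 0, 0, 0, 0, 0.01, -0.8, 0, 0, 0, 0, 0, 0.01, -0.4, 0, 0, 0, 0, 0, 0.01, -0.4, 0, 0, 0, 0, 0, 0.2, -0.4, 0, 0, 0, 0, 0, 0.5, -0.4, 0, 0, 0, 0, 0, 0.9, -0.4, 0, 0, 0, 0, 0, 0.9, -0.4, 0, 0, 0, 0, 0, 0.9, -0.4]

```text
time: 12.5
tcp_pos: [0.5357, 0.1715, 0.1288]
eef_rot: [-180.0, 0.2, -160.6]
ft_force: [0.1, -0.8, -1.0]
finger_gap: 0.3
gripper_force: 0.0
```

drive_tool:
  targets: [0, 0, 0, 0, 0, 0.4, 0, 0, 0, 0, 0, 0, 0.4, 0, 0, 0, 0, 0, 0, 0.4, 0, 0, 0, 0, 0, 0, 0.4, 0]

```text
time: 12.9
tcp_pos: [0.5343, 0.1712, 0.1851]
eef_rot: [180.0, -0.1, -160.7]
ft_force: [-1.0, -0.2, 0.0]
finger_gap: 0.504
gripper_force: 0.0
```

```bash
python3 wr.py w10; python3 - <<'E'
from fit import *
p0=[.5084,.2447,np.radians(19.36)]
fit_tray("w10",p0);fit_div("w10",np.array(p0),.051,-.078)
c,im=load("w10");g=im.max(2).astype(float)
# width of divider in px vs expected (height check)
for tx in(-.1,-.06,-.02):
    y=np.arange(-.1,-.056,.0002);uv=np.array([proj(c,np.r_[p0[:2]+R(p0[2])@[tx,yy],.051],1) for yy in y])
    v=map_coordinates(g,[uv[:,1],uv[:,0]],order=1);d=y[v<(v.min()+v.max())/2];print(tx,uv[0].round(),d.min().round(4),d.max().round(4),np.ptp(d))
x=np.arange(-.158,-.12,.001);print([int(g[int(r+.5),int(q+.5)]) for q,r in [proj(c,np.r_[p0[:2]+R(p0[2])@[xx,-.078],.051],1) for xx in x]])
E
```

```text
12.9 [0.5343 0.1712 0.1851] [ 1.7998e+02 -1.3000e-01 -1.6065e+02] ft [-1.  -0.2  0. ] j [ 10.   7.  86.  -0.  87. -99.] gap 0.504 0.0
w10 tray [0.5083 0.2446] yaw 19.36 n 78 med res px per side [np.float64(0.01), None, np.float64(0.28), np.float64(0.47)]
w10 divider tray-y -0.0781 skew deg 0.12 rms 8e-05
-0.1 [231.  75.] -0.0822 -0.0748 0.007400000000000212
-0.06 [231. 113.] -0.0818 -0.0748 0.0070000000000002005
-0.02 [232. 151.] -0.0818 -0.0746 0.007200000000000206
[187, 187, 185, 186, 189, 196, 198, 201, 200, 192, 165, 165, 122, 83, 59, 53, 53, 53, 50, 51, 52, 54, 54, 54, 52, 53, 52, 53, 53, 53, 52, 50, 53, 52, 52, 52, 52, 51, 51]
```

The divider is home: tray y −78.1 mm, skew 0.1°, and z matches floor contact. Now over to the mat for a close look.

drive_tool:
  targets: [0, 0, -0.17, 0.1, -0.9, 0.26, 1, 0, 0, -0.17, 0.1, -0.9, 0.26, 1, 0, 0, -0.17, 0.1, -0.9, 0.26, 1, 0, 0, -0.17, 0.1, -0.9, 0.26, 1]

```text
time: 13.35
tcp_pos: [0.5502, 0.0322, 0.2258]
eef_rot: [-179.9, -0.0, -166.0]
ft_force: [0.1, 0.9, 0.1]
finger_gap: 1.005
gripper_force: 0.0
```

drive_tool:
  targets: [0, 0, -0.17, 0.1, -0.9, 0.26, 1, 0, 0, -0.17, 0.1, -0.9, 0.26, 1, 0, 0, -0.17, 0.1, -0.9, 0.26, 1, 0, 0, -0.17, 0.1, -0.9, 0.26, 1]

```text
time: 13.75
tcp_pos: [0.5651, -0.1025, 0.2643]
eef_rot: [-180.0, -0.1, -171.1]
ft_force: [0.4, 0.8, -1.1]
finger_gap: 0.999
gripper_force: 0.0
```

drive_tool:
  targets: [0, 0, -0.16, 0.1, -0.9, 0.26, 1, 0, 0, -0.16, 0.1, -0.9, 0.26, 1, 0, 0, -0.16, 0.1, -0.9, 0.26, 1, 0, 0, -0.16, 0.1, -0.9, 0.26, 1, 0, 0, -0.16, 0.1, -0.9, 0.26, 1, 0, 0, -0.16, 0.1, -0.9, 0.26, 1]

```text
time: 14.35
tcp_pos: [0.5799, -0.2324, 0.303]
eef_rot: [179.9, -0.1, -175.6]
ft_force: [0.8, 0.3, 0.1]
finger_gap: 1.0
gripper_force: 0.0
```

```bash
cat > srv.py <<'E'
from fit import *
def servers(name,roi=None,z=.013,tag=""):
    c,im=load(name);i=im.astype(int)
    m=(((i[:,:,2]-i[:,:,0])>22)&(i.max(2)<170)).astype(np.uint8)
    if roi: k=np.zeros_like(m);x0,y0,x1,y1=roi;k[y0:y1,x0:x1]=1;m*=k
    n,l,st,ce=cv2.connectedComponentsWithStats(m);out=[]
    for j in range(1,n):
        if st[j,4]<500: continue
        ys,xs=np.nonzero(l==j);P=np.array([at_z(c,(a,b),z,1)[:2] for a,b in zip(xs,ys)])
        mu=P.mean(0);w,V=np.linalg.eigh(np.cov(P.T));a=V[:,1];t=(P-mu)@a;s=(P-mu)@V[:,0]
        if (t**3).mean()>0: a=-a;t=-t   # long tail = handle -> -x
        # head side = wide side
        lo,hi=np.percentile(t,[0.3,99.7])
        h=t-lo; wid=[np.ptp(s[(h>q-.004)&(h<q+.004)]) if ((h>q-.004)&(h<q+.004)).sum()>3 else 0 for q in(.03,.12,.2)]
        # handle axis: mid lines near the origin
        L=hi-lo;mid=mu+a*(lo+hi)/2
        pts=[]
        n2=np.array([-a[1],a[0]]);
        for q in np.arange(-.05,.025,.002):
            k=abs((P-mid)@a-q)<.0015
            if k.sum()>3: v=(P[k]-mid)@n2;pts.append((q,(v.min()+v.max())/2,np.ptp(v)))
        pts=np.array(pts)
        print(name,tag,"box",st[j,:4],"len",L.round(4),"mid",mid.round(4),"head dir",np.degrees(np.arctan2(a[1],a[0])).round(2),"wid",np.round(wid,3),"handle fit: off at mid",np.polyval(np.polyfit(pts[:,0],pts[:,1],1),0).round(4) if len(pts)>3 else None,"w",pts[:,2].mean().round(4) if len(pts)>3 else None)
        out.append((mid,a))
    return out
if __name__=="__main__": servers(sys.argv[1])
E
python3 wr.py w11; python3 srv.py w11
```

```text
14.35 [ 0.5799 -0.2324  0.303 ] [ 1.7993e+02 -7.0000e-02 -1.7559e+02] ft [0.8 0.3 0.1] j [ -29.   14.   64.    0.  102. -123.] gap 1.0 0.0
w11  box [  0   0  77 343] len 0.9428 mid [ 0.7683 -0.7519] head dir -9.19 wid [0.04  0.023 0.018] handle fit: off at mid 0.0459 w 0.15
w11  box [261  21  66 148] len 0.2409 mid [ 0.4911 -0.1672] head dir -155.54 wid [0.018 0.015 0.056] handle fit: off at mid -0.0003 w 0.0133
w11  box [203  38  36 154] len 0.242 mid [ 0.5325 -0.2884] head dir 4.55 wid [0.017 0.013 0.057] handle fit: off at mid 0.0001 w 0.0126
w11  box [422  60  90 177] len 0.3341 mid [0.5385 0.1982] head dir -161.16 wid [0.22  0.218 0.222] handle fit: off at mid -0.0071 w 0.2185
w11  box [376 244  40  36] len 0.1183 mid [0.7681 0.071 ] head dir -120.52 wid [0.039 0.009 0.   ] handle fit: off at mid -0.0018 w 0.0414
w11  box [477 304  35  54] len 0.4457 mid [1.0554 0.5892] head dir -129.66 wid [0.019 0.043 0.064] handle fit: off at mid -0.0061 w 0.0529
w11  box [ 81 324  49  52] len 0.2677 mid [ 1.1179 -0.5756] head dir 149.14 wid [0.053 0.081 0.1  ] handle fit: off at mid -0.0037 w 0.0772
w11  box [376 324  52  60] len 0.3381 mid [1.0843 0.215 ] head dir -138.98 wid [0.038 0.064 0.084] handle fit: off at mid 0.0017 w 0.0697
```

drive_tool:
  targets: [0, 0, 0.005, -0.316, -0.373, -0.95, 1, 0, 0, 0.005, -0.316, -0.373, -0.95, 1, 0, 0, 0.005, -0.316, -0.373, -0.95, 1, 0, 0, 0.005, -0.316, -0.373, -0.95, 1, 0, 0, 0.005, -0.316, -0.373, -0.95, 1, 0, 0, 0.005, -0.316, -0.373, -0.95, 1, 0, 0, 0.005, -0.316, -0.373, -0.95, 1]

```text
time: 15.1
tcp_pos: [0.5337, -0.2893, 0.1639]
eef_rot: [-179.9, 0.1, -175.4]
ft_force: [0.7, 0.3, -0.6]
finger_gap: 0.999
gripper_force: 0.0
```

```bash
python3 wr.py w12; python3 - <<'E'
from srv import *
# handle end tip & handle centreline triangulation of the end point between w11 and w12
ends={}
for n in("w11","w12"):
    c,im=load(n);i=im.astype(int)
    m=(((i[:,:,2]-i[:,:,0])>22)&(i.max(2)<170)).astype(np.uint8)
    q=proj(c,(.5325,-.2884,.013),1);print(n,"mid px",q.round())
    N,l=cv2.connectedComponents(m);e=proj(c,np.r_[np.array([.5325,-.2884])-.10*np.array([np.cos(.0794),np.sin(.0794)]),.01],1)
    j=l[int(e[1]),int(e[0])];ys,xs=np.nonzero((l==j)&(np.arange(384)[:,None]<215))
    print(" label",j,len(xs),"rows",ys.min(),ys.max())
    P=np.array([at_z(c,(a,b),.013,1)[:2] for a,b in zip(xs,ys)]);a=np.array([np.cos(.0794),np.sin(.0794)]);nn=np.array([-a[1],a[0]])
    t=(P-[.5325,-.2884])@a;s=(P-[.5325,-.2884])@nn
    print(" handle end t",t.min().round(4),"centre s", [(q,((s[abs(t-q)<.003].min()+s[abs(t-q)<.003].max())/2).round(4),np.ptp(s[abs(t-q)<.003]).round(4)) for q in(-.1,-.08,-.06,-.04,-.02,0) if (abs(t-q)<.003).any()])
    k=t<t.min()+.0015;ends[n]=ray(c,(xs[k].mean(),ys[k].mean()),1)
print("end tip tri",tri(list(ends.values())))
E
```

```text
15.1 [ 0.5337 -0.2893  0.1639] [-1.7989e+02  1.5000e-01 -1.7544e+02] ft [ 0.7  0.3 -0.6] j [ -36.   13.   81.    0.   85. -130.] gap 0.999 0.0
w11 mid px [219. 115.]
 label 3 2385 rows 38 191
 handle end t -0.1228 centre s [(-0.1, np.float64(-0.0002), np.float64(0.0171)), (-0.08, np.float64(-0.0002), np.float64(0.0171)), (-0.06, np.float64(-0.0003), np.float64(0.0171)), (-0.04, np.float64(-0.0004), np.float64(0.014)), (-0.02, np.float64(0.0002), np.float64(0.0125)), (0, np.float64(-0.0001), np.float64(0.0126))]
w12 mid px [254. 165.]
 label 2 2498 rows 53 214
 handle end t -0.1235 centre s [(-0.1, np.float64(-0.0003), np.float64(0.0171)), (-0.08, np.float64(0.0003), np.float64(0.0183)), (-0.06, np.float64(0.0003), np.float64(0.0184)), (-0.04, np.float64(0.0004), np.float64(0.0142)), (-0.02, np.float64(0.0004), np.float64(0.0143)), (0, np.float64(0.0005), np.float64(0.0145))]
end tip tri (array([ 0.40912343, -0.29843564,  0.00743691]), [np.float64(0.0002136323661701913), np.float64(0.0002136323661702749)])
```

drive_tool:
  targets: [0, 0, 0, -0.006, 0.007, -0.3, 0, 0, 0, 0, -0.006, 0.007, -0.6, 0, 0, 0, 0, -0.006, 0.007, -0.9, 0, 0, 0, 0, -0.006, 0.007, -0.97, 0, 0, 0, 0, -0.006, 0.007, -0.97, 0]

```text
time: 15.65
tcp_pos: [0.5316, -0.2883, 0.0161]
eef_rot: [180.0, -0.1, -175.5]
ft_force: [0.2, -0.1, 1.8]
finger_gap: 0.503
gripper_force: 0.0
```

drive_tool:
  targets: [0, 0, 0, 0, 0, -0.1, -0.3, 0, 0, 0, 0, 0, -0.2, -0.3, 0, 0, 0, 0, 0, -0.26, -0.3, 0, 0, 0, 0, 0, -0.26, -0.3, 0, 0, 0, 0, 0, -0.26, -0.3]

```text
time: 16.15
tcp_pos: [0.5316, -0.2887, -0.0226]
eef_rot: [-180.0, 0.0, -175.5]
ft_force: [-0.4, 0.4, 0.2]
finger_gap: 0.349
gripper_force: 0.0
```

drive_tool:
  targets: [0, 0, 0, 0, 0, 0, -0.6, 0, 0, 0, 0, 0, 0, -1, 0, 0, 0, 0, 0, 0, -1, 0, 0, 0, 0, 0, 0, -1, 0, 0, 0, 0, 0, 0, -1]

```text
time: 16.65
tcp_pos: [0.5319, -0.2889, -0.022]
eef_rot: [-179.9, 0.1, -175.5]
ft_force: [-1.0, -0.2, 6.7]
finger_gap: 0.175
gripper_force: 58.9
```

drive_tool:
  targets: [0, 0, 0, 0, 0, 0.1, -1, 0, 0, 0, 0, 0, 0.3, -1, 0, 0, 0, 0, 0, 0.55, -1, 0, 0, 0, 0, 0, 0.7, -1, 0, 0, 0, 0, 0, 0.7, -1]

```text
time: 17.15
tcp_pos: [0.5329, -0.2896, 0.087]
eef_rot: [-179.8, 0.3, -175.5]
ft_force: [-0.4, -0.6, -0.7]
finger_gap: 0.178
gripper_force: 58.8
```

drive_tool:
  targets: [0, 0, 0.124, -0.018, 0.2, 0, -1, 0, 0, 0.124, -0.018, 0.45, 0, -1, 0, 0, 0.124, -0.018, 0.75, 0, -1, 0, 0, 0.124, -0.018, 0.828, 0, -1]

```text
time: 17.55
tcp_pos: [0.5283, -0.161, 0.0824]
eef_rot: [179.9, -0.0, -171.7]
ft_force: [0.4, -0.7, -0.1]
finger_gap: 0.173
gripper_force: 58.8
```

drive_tool:
  targets: [0, 0, 0.124, -0.018, 0.28, 0, -1, 0, 0, 0.124, -0.018, 0.56, 0, -1, 0, 0, 0.124, -0.018, 0.828, 0, -1]

```text
time: 17.85
tcp_pos: [0.5257, -0.0389, 0.0824]
eef_rot: [-180.0, 0.0, -168.1]
ft_force: [1.1, 0.0, -0.2]
finger_gap: 0.174
gripper_force: 58.9
```

drive_tool:
  targets: [0, 0, 0.124, -0.018, 0.28, 0, -1, 0, 0, 0.124, -0.018, 0.56, 0, -1, 0, 0, 0.124, -0.018, 0.828, 0, -1]

```text
time: 18.15
tcp_pos: [0.5231, 0.0855, 0.0825]
eef_rot: [-180.0, 0.0, -164.3]
ft_force: [0.9, -0.6, -1.7]
finger_gap: 0.171
gripper_force: 58.9
```

drive_tool:
  targets: [0, 0, 0.124, -0.018, 0.25, 0, -1, 0, 0, 0.124, -0.018, 0.5, 0, -1, 0, 0, 0.124, -0.018, 0.7, 0, -1, 0, 0, 0.124, -0.018, 0.828, 0, -1, 0, 0, 0.124, -0.018, 0.828, 0, -1, 0, 0, 0.124, -0.018, 0.828, 0, -1, 0, 0, 0.124, -0.018, 0.828, 0, -1]

```text
time: 18.85
tcp_pos: [0.5207, 0.2073, 0.0822]
eef_rot: [-180.0, -0.0, -160.7]
ft_force: [-0.1, 0.2, -0.2]
finger_gap: 0.176
gripper_force: 58.9
```

```bash
python3 wr.py w13; python3 - <<'E'
from srv import *
p0=[.5084,.2447,np.radians(19.36)]
fit_tray("w13",p0)
s=robot.sense();print("tcp tray",R(p0[2]).T@(s["tcp_pos"][:2]-p0[:2]),s["eef_rot"])
# handle in image: project handle plane and find centreline (height ~ tcp z + .0305+...)
c,im=load("w13");i=im.astype(int);hsv=cv2.cvtColor(im,cv2.COLOR_BGR2HSV)
for x in(-.1,-.08,-.06,-.04):
    z=s["tcp_pos"][2]+.035;y=np.arange(-.07,-.008,.0005);uv=np.array([proj(c,np.r_[p0[:2]+R(p0[2])@[x,yy],z],1) for yy in y])
    v=map_coordinates(im.max(2).astype(float),[uv[:,1],uv[:,0]],order=1)
    d=y[v<115];print(x,uv[0].round(),d.min() if len(d) else 0,d.max() if len(d) else 0,v[::8].astype(int))
E
```

```text
18.85 [0.5207 0.2073 0.0822] [-1.7998e+02 -1.0000e-02 -1.6066e+02] ft [-0.1  0.2 -0.2] j [ 14.  11.  94.  -0.  75. -95.] gap 0.176 58.9
w13 tray [0.508  0.2447] yaw 19.26 n 44 med res px per side [np.float64(-0.15), None, np.float64(0.45), np.float64(0.77)]
tcp tray [-0.00072891 -0.03943359] [-1.79984291e+02 -7.39985892e-03 -1.60674717e+02]
-0.1 [187.  44.] -0.068 -0.03049999999999997 [163  50  32 213 213 187 115 111 120 115 144 206 215 204 191 154]
-0.08 [187.  85.] -0.068 -0.030999999999999972 [181  50  33 219 216 184 120 115 123 119 144 223 221 225 212 173]
-0.06 [188. 127.] -0.068 -0.03049999999999997 [186  48  33 222 218 181 123 117 127 123 124 223 227 230 220 179]
-0.04 [190. 169.] -0.068 -0.03199999999999997 [188  50  34 225 218 216  97 116 120 110 225 214 228 230 225 190]
```

drive_tool:
  targets: [0, 0, 0, 0, 0, -0.2, -1, 0, 0, 0, 0, 0, -0.4, -1, 0, 0, 0, 0, 0, -0.55, -1, 0, 0, 0, 0, 0, -0.6, -1, 0, 0, 0, 0, 0, -0.6, -1, 0, 0, 0, 0, 0, -0.6, -1]

```text
time: 19.5
tcp_pos: [0.5214, 0.208, -0.0066]
eef_rot: [-180.0, 0.1, -160.6]
ft_force: [1.0, 0.9, -0.2]
finger_gap: 0.175
gripper_force: 58.9
```

drive_tool:
  targets: [0, 0, 0, 0, 0, -0.03, -1, 0, 0, 0, 0, 0, -0.06, -1, 0, 0, 0, 0, 0, -0.075, -1, 0, 0, 0, 0, 0, -0.075, -1]

```text
time: 19.9
tcp_pos: [0.5205, 0.2081, -0.0194]
eef_rot: [-180.0, -0.0, -160.6]
ft_force: [0.3, -0.1, 0.2]
finger_gap: 0.173
gripper_force: 58.9
```

drive_tool:
  targets: [0, 0, 0, 0, 0, -0.005, -1, 0, 0, 0, 0, 0, -0.005, -1]

```text
time: 20.1
tcp_pos: [0.5207, 0.2082, -0.0198]
eef_rot: [-180.0, 0.0, -160.6]
ft_force: [-0.6, -0.5, -0.7]
finger_gap: 0.177
gripper_force: 58.9
```

```bash
python3 -c "
from bench import robot
s=robot.sense();print(s['tcp_pos'],s['ft_force'],s['moment'])"
```

```text
[ 0.52070024  0.20818965 -0.01980469] [-0.64428439 -0.49493703 -0.66954707] [-0.02140611 -0.05355993  0.04584927]
```

drive_tool:
  targets: [0, 0, 0, 0, 0, -0.005, -1, 0, 0, 0, 0, 0, -0.005, -1]

```text
time: 20.3
tcp_pos: [0.5208, 0.2082, -0.02]
eef_rot: [-180.0, 0.0, -160.6]
ft_force: [-3.2, -0.6, 7.7]
finger_gap: 0.171
gripper_force: 59.8
```

drive_tool:
  targets: [0, 0, 0, 0, 0, 0, -0.55, 0, 0, 0, 0, 0, 0, -0.45, 0, 0, 0, 0, 0, 0, -0.45, 0, 0, 0, 0, 0, 0.1, -0.45, 0, 0, 0, 0, 0, 0.35, -0.4, 0, 0, 0, 0, 0, 0.65, -0.4, 0, 0, 0, 0, 0, 0.95, -0.4, 0, 0, 0, 0, 0, 0.95, -0.4, 0, 0, 0, 0, 0, 0.95, -0.4]

```text
time: 21.2
tcp_pos: [0.5211, 0.2083, 0.1238]
eef_rot: [-180.0, 0.2, -160.6]
ft_force: [0.1, 1.0, -0.5]
finger_gap: 0.3
gripper_force: 0.0
```

drive_tool:
  targets: [0, 0, 0, 0, 0, 0.3, 0, 0, 0, 0, 0, 0, 0.3, 0, 0, 0, 0, 0, 0, 0.3, 0]

```text
time: 21.5
tcp_pos: [0.5207, 0.2082, 0.167]
eef_rot: [-180.0, 0.0, -160.6]
ft_force: [1.1, -0.2, -0.7]
finger_gap: 0.5
gripper_force: 0.0
```

```bash
python3 wr.py w14; python3 - <<'E'
from srv import *
p0=[.5084,.2447,np.radians(19.36)]
fit_tray("w14",p0);fit_div("w14",np.array(p0),.051,-.078)
c,im=load("w14");g=im.max(2).astype(float)
for x in(-.11,-.09,-.07,-.05,-.03,-.01):
    z=.017;y=np.arange(-.07,-.008,.0005);uv=np.array([proj(c,np.r_[p0[:2]+R(p0[2])@[x,yy],z],1) for yy in y])
    v=map_coordinates(g,[uv[:,1],uv[:,0]],order=1)
    d=y[(v<118)&(y>-.058)];print(x,uv[0].round(),d.min() if len(d) else 0,d.max() if len(d) else 0,v[::8].astype(int))
E
```

```text
21.5 [0.5207 0.2082 0.167 ] [-1.7999e+02  2.0000e-02 -1.6062e+02] ft [ 1.1 -0.2 -0.7] j [ 14.   8.  87.  -0.  85. -95.] gap 0.5 0.0
w14 tray [0.5083 0.2448] yaw 19.34 n 76 med res px per side [np.float64(-0.02), None, np.float64(0.27), np.float64(0.25)]
w14 divider tray-y -0.077 skew deg -1.39 rms 0.00169
-0.11 [224.  67.] -0.04799999999999999 -0.030999999999999972 [217 216 213 196 150 154 106 115 119 116 132 196 197 210 210 220]
-0.09 [224.  85.] -0.04799999999999999 -0.030999999999999972 [220 217 210 163 153 149 112 114 122 118 123 196 216 224 224 226]
-0.07 [224. 104.] -0.04799999999999999 -0.030999999999999972 [222 218 185 163 156 150 114 115 125 122 130 199 215 224 223 222]
-0.05 [224. 122.] -0.046499999999999986 -0.03199999999999997 [223 219 204 165 159 166 100 114 117 108 173 204 211 224 217 225]
-0.03 [224. 140.] -0.046499999999999986 -0.03199999999999997 [224 219 193 165 159 168  99 112 119 109 171 206 219 222 217 226]
-0.01 [224. 158.] -0.046499999999999986 -0.03199999999999997 [224 218 185 166 162 169 104 107 120 114 167 208 215 221 218 228]
```

drive_tool:
  targets: [0, 0, -0.972, -0.033, -0.417, 0, 0, 0, 0, -0.972, -0.033, -0.417, 0, 0, 0, 0, -0.972, -0.033, -0.417, 0, 0, 0, 0, -0.972, -0.033, -0.417, 0, 0]

```text
time: 21.95
tcp_pos: [0.5151, 0.1449, 0.1655]
eef_rot: [-180.0, -0.1, 169.8]
ft_force: [0.0, 0.6, -0.1]
finger_gap: 0.497
gripper_force: 0.0
```

drive_tool:
  targets: [0, 0, -0.972, -0.033, -0.417, 0, 0, 0, 0, -0.972, -0.033, -0.417, 0, 0, 0, 0, -0.972, -0.033, -0.417, 0, 0, 0, 0, -0.972, -0.033, -0.417, 0, 0]

```text
time: 22.35
tcp_pos: [0.5101, 0.0825, 0.1655]
eef_rot: [-179.9, -0.1, 140.6]
ft_force: [0.8, 0.5, 0.8]
finger_gap: 0.502
gripper_force: 0.0
```

drive_tool:
  targets: [0, 0, -0.972, -0.033, -0.417, 0, 0, 0, 0, -0.972, -0.033, -0.417, 0, 0, 0, 0, -0.972, -0.033, -0.417, 0, 0, 0, 0, -0.972, -0.033, -0.417, 0, 0]

```text
time: 22.75
tcp_pos: [0.5051, 0.02, 0.1655]
eef_rot: [-179.9, -0.1, 111.5]
ft_force: [0.2, 0.4, 0.1]
finger_gap: 0.499
gripper_force: 0.0
```

drive_tool:
  targets: [0, 0, -0.972, -0.033, -0.417, 0, 0, 0, 0, -0.972, -0.033, -0.417, 0, 0, 0, 0, -0.972, -0.033, -0.417, 0, 0, 0, 0, -0.972, -0.033, -0.417, 0, 0]

```text
time: 23.15
tcp_pos: [0.5001, -0.0425, 0.1654]
eef_rot: [-179.8, -0.0, 82.3]
ft_force: [-0.5, -0.5, -0.0]
finger_gap: 0.5
gripper_force: 0.0
```

drive_tool:
  targets: [0, 0, -0.972, -0.033, -0.417, 0, 0, 0, 0, -0.972, -0.033, -0.417, 0, 0, 0, 0, -0.972, -0.033, -0.417, 0, 0, 0, 0, -0.972, -0.033, -0.417, 0, 0]

```text
time: 23.55
tcp_pos: [0.4952, -0.105, 0.1654]
eef_rot: [-179.9, 0.0, 53.2]
ft_force: [0.9, 0.2, -0.1]
finger_gap: 0.499
gripper_force: 0.0
```

drive_tool:
  targets: [0, 0, -0.972, -0.033, -0.417, 0, 0, 0, 0, -0.972, -0.033, -0.417, 0, 0, 0, 0, -0.972, -0.033, -0.417, 0, 0, 0, 0, -0.972, -0.033, -0.417, 0, 0, 0, 0, -0.972, -0.033, -0.417, 0, 0, 0, 0, -0.972, -0.033, -0.417, 0, 0]

```text
time: 24.15
tcp_pos: [0.4906, -0.1669, 0.166]
eef_rot: [-179.9, 0.1, 24.6]
ft_force: [0.0, 0.9, 0.6]
finger_gap: 0.497
gripper_force: 0.0
```

```bash
python3 wr.py w15; python3 - <<'E'
from srv import *
a0=np.radians(204.46);a=np.array([np.cos(a0),np.sin(a0)]);nn=np.array([-a[1],a[0]]);M=np.array([.4911,-.1672]);ends={}
for n in("w11","w15"):
    c,im=load(n);i=im.astype(int);m=(((i[:,:,2]-i[:,:,0])>22)&(i.max(2)<170)).astype(np.uint8)
    N,l=cv2.connectedComponents(m);e=proj(c,np.r_[M-.10*a,.01],1);j=l[int(e[1]),int(e[0])]
    ys,xs=np.nonzero((l==j)&(np.arange(384)[:,None]<225));P=np.array([at_z(c,(u,v),.013,1)[:2] for u,v in zip(xs,ys)])
    t=(P-M)@a;s=(P-M)@nn;print(n,j,len(xs),"end t",t.min().round(4),"head t",t.max().round(4),[(q,((s[abs(t-q)<.003].min()+s[abs(t-q)<.003].max())/2).round(4),np.ptp(s[abs(t-q)<.003]).round(4)) for q in(-.1,-.08,-.06,-.04,-.02,0) if (abs(t-q)<.003).any()])
    k=t<t.min()+.0015;ends[n]=ray(c,(xs[k].mean(),ys[k].mean()),1)
print("end tip tri",tri(list(ends.values())))
s=robot.sense();d=s["tcp_pos"][:2]-M;print("tcp along",d@a,"across",d@nn)
E
```

```text
24.15 [ 0.4906 -0.1669  0.166 ] [-1.7992e+02  5.0000e-02  2.4550e+01] ft [0.  0.9 0.6] j [-27.   3.  93.   0.  85.  38.] gap 0.497 0.0
w11 2 2361 end t -0.1226 head t 0.1219 [(-0.1, np.float64(0.0003), np.float64(0.0171)), (-0.08, np.float64(0.0001), np.float64(0.017)), (-0.06, np.float64(0.0001), np.float64(0.0173)), (-0.04, np.float64(-0.0001), np.float64(0.0147)), (-0.02, np.float64(-0.0004), np.float64(0.0141)), (0, np.float64(-0.0003), np.float64(0.0145))]
w15 2 3077 end t -0.1231 head t 0.0723 [(-0.1, np.float64(0.0006), np.float64(0.0173)), (-0.08, np.float64(0.0001), np.float64(0.0184)), (-0.06, np.float64(0.0002), np.float64(0.0185)), (-0.04, np.float64(0.0003), np.float64(0.0143)), (-0.02, np.float64(0.0003), np.float64(0.0144)), (0, np.float64(0.0004), np.float64(0.0146))]
end tip tri (array([ 0.60261812, -0.11623222,  0.01129358]), [np.float64(3.172803154169043e-05), np.float64(3.172803154175766e-05)])
tcp along 0.0002263093701277398 across -0.0004130928039079712
```

drive_tool:
  targets: [0, 0, 0, 0, 0, -0.3, 0, 0, 0, 0, 0, 0, -0.6, 0, 0, 0, 0, 0, 0, -0.9, 0, 0, 0, 0, 0, 0, -0.97, 0, 0, 0, 0, 0, 0, -0.97, 0]

```text
time: 24.7
tcp_pos: [0.4904, -0.1667, 0.0207]
eef_rot: [-179.9, 0.1, 24.5]
ft_force: [0.3, -0.5, 0.5]
finger_gap: 0.502
gripper_force: 0.0
```

drive_tool:
  targets: [0, 0, 0, 0, 0, -0.1, -0.3, 0, 0, 0, 0, 0, -0.2, -0.3, 0, 0, 0, 0, 0, -0.275, -0.3, 0, 0, 0, 0, 0, -0.275, -0.3, 0, 0, 0, 0, 0, -0.275, -0.3]

```text
time: 25.2
tcp_pos: [0.4916, -0.1674, -0.0186]
eef_rot: [180.0, -0.0, 24.4]
ft_force: [-0.2, 1.0, 1.0]
finger_gap: 0.352
gripper_force: 0.0
```

drive_tool:
  targets: [0, 0, 0, 0, 0, 0, -0.6, 0, 0, 0, 0, 0, 0, -1, 0, 0, 0, 0, 0, 0, -1, 0, 0, 0, 0, 0, 0, -1, 0, 0, 0, 0, 0, 0, -1]

```text
time: 25.7
tcp_pos: [0.4916, -0.1674, -0.0185]
eef_rot: [179.9, -0.1, 24.4]
ft_force: [-1.9, 0.2, 9.6]
finger_gap: 0.174
gripper_force: 58.5
```

drive_tool:
  targets: [0, 0, 0, 0, 0, 0.1, -1, 0, 0, 0, 0, 0, 0.3, -1, 0, 0, 0, 0, 0, 0.55, -1, 0, 0, 0, 0, 0, 0.7, -1, 0, 0, 0, 0, 0, 0.7, -1]

```text
time: 26.2
tcp_pos: [0.4926, -0.1679, 0.0891]
eef_rot: [179.7, -0.2, 24.4]
ft_force: [0.5, 0.4, -0.3]
finger_gap: 0.172
gripper_force: 59.0
```

drive_tool:
  targets: [0, 0, 0.15, 0.007, 0.08, 0, -1, 0, 0, 0.4, 0.007, 0.2, 0, -1, 0, 0, 0.68, 0.007, 0.35, 0, -1, 0, 0, 0.972, 0.007, 0.49, 0, -1, 0, 0, 0.972, 0.007, 0.49, 0, -1]

```text
time: 26.7
tcp_pos: [0.4917, -0.0917, 0.0848]
eef_rot: [-180.0, -0.0, 54.0]
ft_force: [0.5, -1.4, 0.4]
finger_gap: 0.174
gripper_force: 59.0
```

drive_tool:
  targets: [0, 0, 0.25, 0.007, 0.12, 0, -1, 0, 0, 0.5, 0.007, 0.25, 0, -1, 0, 0, 0.75, 0.007, 0.37, 0, -1, 0, 0, 0.972, 0.007, 0.49, 0, -1]

```text
time: 27.1
tcp_pos: [0.493, -0.0199, 0.0849]
eef_rot: [-180.0, 0.0, 82.9]
ft_force: [-0.0, -0.7, -0.5]
finger_gap: 0.176
gripper_force: 59.0
```

drive_tool:
  targets: [0, 0, 0.25, 0.007, 0.12, 0, -1, 0, 0, 0.5, 0.007, 0.25, 0, -1, 0, 0, 0.75, 0.007, 0.37, 0, -1, 0, 0, 0.972, 0.007, 0.49, 0, -1]

```text
time: 27.5
tcp_pos: [0.4941, 0.0537, 0.0849]
eef_rot: [-180.0, -0.0, 112.1]
ft_force: [-0.0, 0.0, -1.7]
finger_gap: 0.174
gripper_force: 59.0
```

drive_tool:
  targets: [0, 0, 0.25, 0.007, 0.12, 0, -1, 0, 0, 0.5, 0.007, 0.25, 0, -1, 0, 0, 0.75, 0.007, 0.37, 0, -1, 0, 0, 0.972, 0.007, 0.49, 0, -1]

```text
time: 27.9
tcp_pos: [0.4952, 0.1272, 0.0849]
eef_rot: [-180.0, -0.0, 141.2]
ft_force: [0.8, 0.0, -0.8]
finger_gap: 0.174
gripper_force: 59.0
```

drive_tool:
  targets: [0, 0, 0.25, 0.007, 0.12, 0, -1, 0, 0, 0.5, 0.007, 0.25, 0, -1, 0, 0, 0.75, 0.007, 0.37, 0, -1, 0, 0, 0.972, 0.007, 0.49, 0, -1]

```text
time: 28.3
tcp_pos: [0.4963, 0.2007, 0.0848]
eef_rot: [-180.0, -0.0, 170.4]
ft_force: [0.6, 0.4, -0.3]
finger_gap: 0.171
gripper_force: 59.0
```

drive_tool:
  targets: [0, 0, 0.25, 0.007, 0.12, 0, -1, 0, 0, 0.5, 0.007, 0.25, 0, -1, 0, 0, 0.75, 0.007, 0.37, 0, -1, 0, 0, 0.972, 0.007, 0.49, 0, -1, 0, 0, 0.972, 0.007, 0.49, 0, -1, 0, 0, 0.972, 0.007, 0.49, 0, -1, 0, 0, 0.972, 0.007, 0.49, 0, -1]

```text
time: 29.0
tcp_pos: [0.4974, 0.273, 0.085]
eef_rot: [-180.0, -0.0, -160.8]
ft_force: [1.8, 0.3, -1.0]
finger_gap: 0.17
gripper_force: 59.0
```

```bash
cat > chk.py <<'E'
from srv import *
def chk(n,z,yc):
    p0=[.5084,.2447,np.radians(19.36)];fit_tray(n,p0)
    s=robot.sense();print("tcp tray",R(p0[2]).T@(s["tcp_pos"][:2]-p0[:2]),s["eef_rot"][2])
    c,im=load(n);g=im.max(2).astype(float)
    for x in(-.1,-.08,-.06,-.04,-.02):
        y=yc+np.arange(-.016,.0165,.0005);uv=np.array([proj(c,np.r_[p0[:2]+R(p0[2])@[x,yy],z],1) for yy in y])
        if uv.min()<0: continue
        v=map_coordinates(g,[uv[:,1],uv[:,0]],order=1);d=y[v<125];print(x,uv[0].round(),(d.min().round(4),d.max().round(4),((d.min()+d.max())/2).round(4)) if len(d) else 0,v[::8].astype(int))
E
python3 wr.py w16; python3 -c "
from chk import *
chk('w16',robot.sense()['tcp_pos'][2]+.035,.031)"
```

```text
29.0 [0.4974 0.273  0.085 ] [-1.7998e+02 -2.0000e-02 -1.6081e+02] ft [ 1.8  0.3 -1. ] j [ 21.  12.  93.  -0.  76. -88.] gap 0.17 59.0
w16 tray [0.5085 0.2445] yaw 19.36 n 44 med res px per side [np.float64(0.19), None, np.float64(0.46), np.float64(0.48)]
tcp tray [-0.0009602   0.03037784] -160.79275897221405
-0.1 [219.  43.] (np.float64(0.021), np.float64(0.0395), np.float64(0.0303)) [208 180 109 110 121 116 106 156 155]
-0.08 [219.  85.] (np.float64(0.021), np.float64(0.0395), np.float64(0.0303)) [227 200 112 114 125 121 110 180 177]
-0.06 [220. 127.] (np.float64(0.021), np.float64(0.0395), np.float64(0.0303)) [225 214 116 116 128 124 111 184 177]
-0.04 [221. 169.] (np.float64(0.0225), np.float64(0.038), np.float64(0.0303)) [223 219  88 115 117 110 152 183 175]
-0.02 [222. 208.] (np.float64(0.0225), np.float64(0.0385), np.float64(0.0305)) [221 221  88 103 119 112 153 177 170]
```

drive_tool:
  targets: [0, 0, 0.005, 0, 0.003, -0.2, -1, 0, 0, 0.005, 0, 0.003, -0.4, -1, 0, 0, 0.005, 0, 0.003, -0.55, -1, 0, 0, 0.005, 0, 0.003, -0.6, -1, 0, 0, 0.005, 0, 0.003, -0.6, -1, 0, 0, 0.005, 0, 0.003, -0.6, -1]

```text
time: 29.65
tcp_pos: [0.498, 0.2743, -0.0037]
eef_rot: [-180.0, 0.1, -160.5]
ft_force: [-1.3, -0.1, -0.8]
finger_gap: 0.172
gripper_force: 59.0
```

drive_tool:
  targets: [0, 0, 0, 0, 0, -0.03, -1, 0, 0, 0, 0, 0, -0.06, -1, 0, 0, 0, 0, 0, -0.066, -1, 0, 0, 0, 0, 0, -0.066, -1]

```text
time: 30.05
tcp_pos: [0.4972, 0.2743, -0.0148]
eef_rot: [-180.0, -0.0, -160.5]
ft_force: [0.1, 0.3, 0.3]
finger_gap: 0.172
gripper_force: 59.0
```

drive_tool:
  targets: [0, 0, 0, 0, 0, -0.005, -1, 0, 0, 0, 0, 0, -0.005, -1, 0, 0, 0, 0, 0, -0.005, -1]

```text
time: 30.35
tcp_pos: [0.4973, 0.2743, -0.0154]
eef_rot: [-180.0, 0.0, -160.5]
ft_force: [-0.1, -0.7, -0.5]
finger_gap: 0.172
gripper_force: 59.0
```

drive_tool:
  targets: [0, 0, 0, 0, 0, -0.005, -1, 0, 0, 0, 0, 0, -0.005, -1]

```text
time: 30.55
tcp_pos: [0.4972, 0.2743, -0.0163]
eef_rot: [-180.0, -0.0, -160.5]
ft_force: [-0.2, 1.0, -1.1]
finger_gap: 0.172
gripper_force: 59.0
```

drive_tool:
  targets: [0, 0, 0, 0, 0, -0.003, -1, 0, 0, 0, 0, 0, -0.003, -1]

```text
time: 30.75
tcp_pos: [0.4973, 0.2743, -0.0164]
eef_rot: [-180.0, 0.0, -160.5]
ft_force: [-1.7, -0.4, 3.8]
finger_gap: 0.174
gripper_force: 59.5
```

drive_tool:
  targets: [0, 0, 0, 0, 0, 0, -0.55, 0, 0, 0, 0, 0, 0, -0.45, 0, 0, 0, 0, 0, 0, -0.45, 0, 0, 0, 0, 0, 0.1, -0.45, 0, 0, 0, 0, 0, 0.35, -0.4, 0, 0, 0, 0, 0, 0.65, -0.4, 0, 0, 0, 0, 0, 0.95, -0.4, 0, 0, 0, 0, 0, 0.95, -0.4, 0, 0, 0, 0, 0, 0.95, -0.4]

```text
time: 31.65
tcp_pos: [0.4977, 0.2745, 0.1278]
eef_rot: [-180.0, 0.2, -160.5]
ft_force: [-0.0, -0.9, -0.3]
finger_gap: 0.297
gripper_force: 0.0
```

drive_tool:
  targets: [0, 0, 0, 0.4, 0.1, 0.95, 0, 0, 0, 0, 0.4, 0.1, 0.95, 0, 0, 0, 0, 0.4, 0.1, 0.95, 0, 0, 0, 0, 0.4, 0.1, 0.95, 0, 0, 0, 0, 0.4, 0.1, 0.95, 0, 0, 0, 0, 0.4, 0.1, 0.95, 0]

```text
time: 32.25
tcp_pos: [0.5566, 0.2891, 0.2663]
eef_rot: [-180.0, -0.2, -160.5]
ft_force: [0.6, -0.4, -0.6]
finger_gap: 0.499
gripper_force: 0.0
```

```bash
python3 wr.py w17; python3 - <<'E'
from chk import *
chk("w17",.017,.031);chk("w17",.017,-.039)
p0=np.array([.5084,.2447,np.radians(19.36)]);fit_div("w17",p0,.051,-.078)
c,im=load("w17");i=im.astype(int)
def comp(yc):
    e=proj(c,np.r_[p0[:2]+R(p0[2])@[-.08,yc],.012],1);return e
m=((i.max(2)<140)&((i[:,:,2]-i[:,:,0])>15)).astype(np.uint8)
N,l,st,ce=cv2.connectedComponentsWithStats(m)
for nm,yc in(("spoon",-.039),("fork",.031)):
    e=comp(yc);j=l[int(e[1]),int(e[0])];ys,xs=np.nonzero(l==j)
    P=np.array([R(p0[2]).T@(at_z(c,(u,v),.015,1)[:2]-p0[:2]) for u,v in zip(xs,ys)])
    h=P[:,0]>.03;print(nm,j,len(P),"x",P[:,0].min().round(4),P[:,0].max().round(4),"head y",P[h,1].min().round(4),P[h,1].max().round(4))
# change check vs the first frames: bowl/mill/forks in top camera
t=robot.grab_frame("top")[:,:,::-1];t0=cv2.imread("pics/top0.png");d=cv2.absdiff(t,t0).max(2)
for nm,(x0,y0,x1,y1) in dict(bowl=(190,98,235,145),mill=(245,100,272,138),forks=(75,188,112,262)).items(): print(nm,"changed px",int((d[y0:y1,x0:x1]>60).sum()),"of",(y1-y0)*(x1-x0))
E
```

```text
32.25 [0.5566 0.2891 0.2663] [-1.7999e+02 -1.7000e-01 -1.6047e+02] ft [ 0.6 -0.4 -0.6] j [ 20.  14.  68.  -0.  98. -89.] gap 0.499 0.0
w17 tray [0.5083 0.2445] yaw 19.34 n 92 med res px per side [np.float64(0.01), np.float64(-0.08), np.float64(0.47), np.float64(0.45)]
tcp tray [0.06001546 0.02594567] -160.4664596938026
-0.1 [246.  41.] (np.float64(0.0205), np.float64(0.041), np.float64(0.0308)) [160 143  95  87  92  89  87 148 159]
-0.08 [245.  55.] (np.float64(0.021), np.float64(0.0405), np.float64(0.0308)) [166 148 104  95  94  92  92 150 161]
-0.06 [245.  68.] (np.float64(0.0215), np.float64(0.041), np.float64(0.0313)) [167 151 106 108  95  93  88 148 156]
-0.04 [245.  82.] (np.float64(0.023), np.float64(0.04), np.float64(0.0315)) [170 159 121 103  90  83  98 152 156]
-0.02 [245.  96.] (np.float64(0.023), np.float64(0.0405), np.float64(0.0318)) [173 162 124 104  96  86  91 152 154]
w17 tray [0.5083 0.2445] yaw 19.34 n 92 med res px per side [np.float64(0.01), np.float64(-0.08), np.float64(0.47), np.float64(0.45)]
tcp tray [0.06001546 0.02594567] -160.4664596938026
-0.1 [196.  43.] (np.float64(-0.049), np.float64(-0.0295), np.float64(-0.0392)) [146 142 107 106 113 111 106 170 193]
-0.08 [196.  56.] (np.float64(-0.0485), np.float64(-0.03), np.float64(-0.0392)) [150 144 109 109 117 115 110 176 194]
-0.06 [196.  70.] (np.float64(-0.0485), np.float64(-0.03), np.float64(-0.0392)) [152 147 111 111 118 117 112 178 195]
-0.04 [196.  83.] (np.float64(-0.047), np.float64(-0.032), np.float64(-0.0395)) [152 155 116 108 111 106 136 194 200]
-0.02 [196.  97.] (np.float64(-0.047), np.float64(-0.032), np.float64(-0.0395)) [154 157 118 106 112 107 137 199 201]
w17 divider tray-y -0.0729 skew deg 0.12 rms 0.0001
spoon 4 3026 x -0.1234 0.1226 head y -0.0686 -0.0117
fork 1 7250 x -0.1596 0.1608 head y -0.1528 0.0692
bowl changed px 0 of 2115
mill changed px 0 of 1026
forks changed px 16 of 2738
```

```bash
python3 -c "
from bench import robot
print(robot.finish_job())"
```

```text
the job is handed in; nothing more can be done
None
```

I handed the job in at about 32 s: the divider is home in the slots farther from the forks, and the salad spoon and fork lie side by side in the wide lane with heads the same way as the table forks. The final camera check showed the salad bowl, pepper mill and table forks unmoved; finish_job() gave no verdict.

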